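# Hang the demonstration meter on its cleat rail

## Task

Hang the demonstration meter on the instrument board: tip its top towards the board so that the angled strip on its back slips down behind the rail's cleat, then let it come down upright and drop until the strip is fully home and the meter hangs by itself, about the middle of the rail. The movement inside is delicate and the rail's exact height is not known, so feel for the cleat and keep every touch against the board light, and leave everything else on the cabinet where it is.

Things in the scene. Friction and masses are not known exactly. Their poses are not given: they have to be found in the camera images.
- meter: Demonstration meter, loose, 0.34 to 0.56 kg: brown bakelite case 56 (x) by 110 (y) by 100 (z) mm, cream dial on its front (-x). Origin: centre of the case's underside, z up, +x to its back. Steel back plate, rear face at x = 31, up to z = 130. Two rubber feet stand out at the back to x = 58 at z = 18, so that it hangs upright. Delicate: contact with board or rail must stay under 20 N
- handle (a point): Middle of the meter's carrying handle, at (0, 0, 160) mm in the meter's frame: a flat-sided bar 14 mm thick (x), 92 mm long (y), 16 mm high (z), on two posts 76 mm apart, 52 mm clear above the case
- strip_tip (a point): Middle of the lower edge of the meter's angled rear strip, at (53.8, 0, 95.1) mm in the meter's frame. The strip, 3 mm steel, 110 mm wide, 38 mm long, is folded from the back plate's top edge backwards and down, 55 degrees below level. Fully home it lies on the cleat with this point at u = 1, h = 4 of the rail (see rail_ref) and the meter's feet on the board
- stand: Instrument board screwed to the cabinet top: grey-green upright plate 240 (y) by 169 mm high, 4 mm thick. Origin: on its front face at the foot's underside, mid-width; z up, front looks to its -x. It carries an aluminium hook rail 220 mm long, bolted through slots: rigid, but up to 10 mm higher or lower than drawn, which is not measured and must be felt (or seen)
- rail_ref (a point): The rail's root as drawn, at (-3, 0, 131) mm in the board's frame, not moving with the rail. Section from the true root, u mm out from the board, h up: cleat plate, upper face from u 0, h 0 out to its edge at u 18, h 26 (55 degrees); fold above, out to u 8, from h 22 to 24.5. Mouth between fold and edge 10 mm: the strip enters nearly plumb, meter tipped 25 to 40 degrees
- transformer: Small bakelite transformer, loose bystander, 90 by 100 by 84 mm, 1.3 kg, origin at the centre of its underside
- tube: Frosted glass cathode tube in its wooden cradle, loose bystander, 230 (x) by 76 mm, 94 mm high, origin at the centre of the cradle's underside
- core: Grey laminated iron core block, loose bystander, 60 by 40 by 40 mm, origin at the centre of its underside
- vent_flap (a joint): Tin flap over the vent opening in the cabinet top, 122 by 172 mm, lying flat 6 mm above the top to the right of the meter; angle in rad, 0 = shut, grows as it lifts
Not all that is in view belongs to the job. What is shaped like the meter but red is not meant.

How it is judged:
By the outcome, as a careful person would: the job done as asked, in the order asked, and still so for the second after the job is handed in, with the robot touching nothing.
It also fails if it takes over 64 s, if anything falls off the work surface, if the arm or the gripper's body presses on something with over 40 N, if the wrist force passes 120 N, or if a joint passes its speed limit or range.

## Robot

A 6-joint arm with a two-finger parallel gripper is mounted at the origin on the work surface. World frame = base frame: x ahead of the robot, y to its left, z up, the work surface at z = 0. Lengths are in mm, angles in rad, forces in N, time in s.
With the tool pointing down it reaches from about 350 to 725 mm from the base axis. Payload 6 kg.
Tool frame: the origin (TCP) lies midway between the tips of the shut fingers; the grasp point (between the pads) lies 19 mm behind it; z points along the fingers, y is the direction in which the jaws open and shut (so a half turn about z gives the same grasp; the last joint's range is limited). The gripper opens to 85 mm and grips with 20 to 120 N. Pads are 22 mm wide; open, the fingers measure 114 mm over their backs; the gripper's body (76 mm by 85 mm) begins 54 mm behind the grasp point. The pads swing forward as they close: fully open they stand 13 mm farther back than shut.
Start: joints at [0.334, 0.04, 0.085, 0, -1.615, -0.334], TCP at [599.978, 0.018, 231.261] pointing down, gripper open.
Joint ranges: [-2.56, 2.56], [-1.29, 2.01], [-1.08, 1.49], [-3.29, 1.98], [-2.81, -0.18], [-2.99, 2.99]. Speed limits (rad/s): [2.57, 2.57, 3.01, 3.14, 3.14, 3.14].

## Interface

Orientations are given as a 3x3 rotation matrix whose columns are the frame's x, y, z axes.
In Python, from workcell import env gives the robot as it stands.
- The arm moves only by the tool play_rows, never from a script. Its argument "moves" is a list of rows, each a list of 4 numbers: the shift along the tool's x, y, z in cm, then the turn about the tool's z in rad. A call has 1 to 12 rows; each row is the pose to reach, as a shift and turn from the pose commanded when the call began, along the tool's axes at that moment; what a row does not reach only later rows make up. A row lasts 1/8 s, in which the tool goes at most 62.5 mm and 10.7 degrees, less where a joint would pass 70% of its speed; a pose out of reach is approached as far as the arm can. A call with a gripper value outside its range is refused whole. "fingers" is the finger opening in cm, from 0 to 8.54, set as the call begins (left out, the last holds). The fingers move at their own pace and stop on an object; "newtons" is the grip in N (left out, the last holds). Time passes only in rows, so rows that repeat a pose let the fingers close. It gives the time, the measured TCP pose, the force and the opening at its end, in the units of the state.
- env.get_obs(): the state, without advancing time (a new reading comes with each control period).
- env.snapshot(name): name is "scene" or "side" or "wrist"; returns (picture, depth): 400x640x3 uint8, blue, green, red; 400x640 float32, mm along the optical axis (not along the pixel's ray), 0 where there is no reading.
- env.camera_model(name): a dict with "camera_matrix" (3x3 intrinsics, pixels), "world_to_cam" (4x4, takes a point from world to camera coordinates). Camera axes: x right, y up, looking along -z (the intrinsics and any distortion apply to the point x, -y, -z); pixel columns grow to the right and rows downward; lengths in mm; the calibration is good to about 2 mm. The wrist camera is an equidistant fisheye: a pixel r from the principal point sees the ray r / f radians off the axis. A picture is of the moment at which its call begins: read the wrist's pose just before it. camera_model takes no time and is no camera call; for the wrist camera it gives the pose at the moment of the call.
- env.job_done(): hands the job in, once; it reports no verdict.
Trained networks look in the newest picture that a camera, given by its name, has taken for a name from the list of things; names that differ only in an ending like _2 or _b are one class to them, and where a whole thing is asked for, a point or a joint stands for the part that bears it (a point fixed in the world has none). Each returns a list of dicts, best first, with "p" (0 to 1); they miss things now and then, are a little off and sometimes report something else, mostly with a low value. They report only what shows in the picture. A call takes as long as a camera call. They do not tell look-alikes from the thing itself.
- env.spot_in(camera, label): "bbox" ([left, top, right, bottom] in pixels, round what is visible of it).
The state is a dict: "clock": time; "q": joint angles; "joint_velocities": joint speeds; "tau": joint torques, N m; "tool_pos": TCP position; "orientation": TCP orientation; "contact_force": force on the tool from outside, world axes, zero at the start; "torque": the same for the moment, N m; "width": finger opening in mm.
Only numpy, scipy, OpenCV 4.12 (cv2) and the standard library are available. Lean on these libraries where they do the work, as an engineer would, in place of code of your own. Each camera call takes 0.05 s, during which the arm holds its last target.

## Working session

There is one attempt and no reset: what is moved stays moved. The work goes in short steps, Python scripts to look and compute and a tool call to move; the robot and the scene stay as the last step left them, time stands still between calls to the robot, and variables do not carry over. Pictures are saved under pics/ and viewed, and the job is handed in when it is done.

Besides the shell and the picture viewer there is one more tool, called after "Emit:" as name(argument=value, ...) on one line, values as JSON. play_rows: Moves the arm, as the interface text tells. Its arguments: {"type":"object","properties":{"moves":{"type":"array"},"fingers":{"type":"number"},"newtons":{"type":"number"}},"required":["moves"]}

```bash
ls; mkdir -p pics; python3 - <<'E'
from workcell import env
import cv2,numpy as np
o=env.get_obs(); print(o)
for n in ("scene","side","wrist"):
    p,d=env.snapshot(n); cv2.imwrite(f"pics/{n}0.png",p); np.save(f"pics/{n}0.npy",d)
    m=env.camera_model(n); print(n,m)
    for l in ("meter","stand","transformer","tube","core","vent_flap"):
        try: print(l,[(b["bbox"],round(b["p"],2)) for b in env.spot_in(n,l)][:3])
        except Exception as e: print(l,e)
print(env.get_obs()["clock"])
E
```

```text
pics
{'clock': 0.0, 'q': array([ 3.33700139e-01,  4.08144297e-02,  8.37804254e-02, -4.75437002e-04,
       -1.61552247e+00, -3.33705456e-01]), 'joint_velocities': array([ 7.16250398e-04, -8.93434536e-04,  5.30724678e-04,  1.21047722e-03,
        9.78934270e-04,  5.88605657e-06]), 'tau': array([-7.27207535e-04, -3.68200672e+01,  3.47413230e+01,  6.93227157e+00,
       -5.48646509e-03, -9.47124363e-06]), 'tool_pos': array([5.99654238e+02, 8.07139587e-02, 2.30258367e+02]), 'orientation': array([[ 1.56383487e-05, -9.99998346e-01, -1.81862204e-03],
       [-9.99999992e-01, -1.54060271e-05, -1.27759922e-04],
       [ 1.27731693e-04,  1.81862402e-03, -9.99998338e-01]]), 'contact_force': array([ 0.50516202, -0.43156103,  0.54253641]), 'torque': array([-0.01510953,  0.02752381, -0.0345934 ]), 'width': 85.2376296017002}
scene {'camera_matrix': array([[507.9584433 ,   0.        , 318.34535552],
       [  0.        , 507.9584433 , 204.51953428],
       [  0.        ,   0.        ,   1.        ]]), 'world_to_cam': array([[ 3.73030681e-01,  9.27660322e-01,  1.71591707e-02,
        -1.97213107e+02]
[... 1888 characters left out ...]
m': array([[-9.99999687e-01, -2.65575771e-04, -7.45768370e-04,
         6.01966156e+02],
       [ 4.88980236e-04, -9.48072273e-01, -3.18054596e-01,
         4.18508211e+01],
       [-6.22574720e-04, -3.18054861e-01,  9.48072106e-01,
        -3.79572085e+02],
       [ 0.00000000e+00,  0.00000000e+00,  0.00000000e+00,
         1.00000000e+00]])}
meter [([399.1, 33.7, 514.7, 159.5], 0.91), ([136.6, 271.5, 186.9, 399.8], 0.84), ([526.8, 0.0, 638.4, 58.7], 0.71)]
stand [([356.2, 288.2, 432.3, 396.4], 0.96)]
transformer [([211.7, 160.8, 299.7, 270.5], 0.67), ([453.7, 188.7, 505.6, 235.6], 0.56)]
tube []
core [([456.1, 187.6, 507.3, 236.2], 0.77)]
vent_flap [([148.1, 0.0, 240.7, 118.2], 0.67)]
1.05
```

View pics/scene0.png

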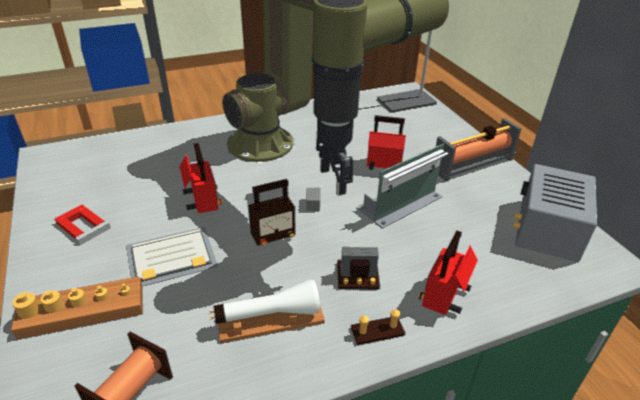

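View pics/side0.png

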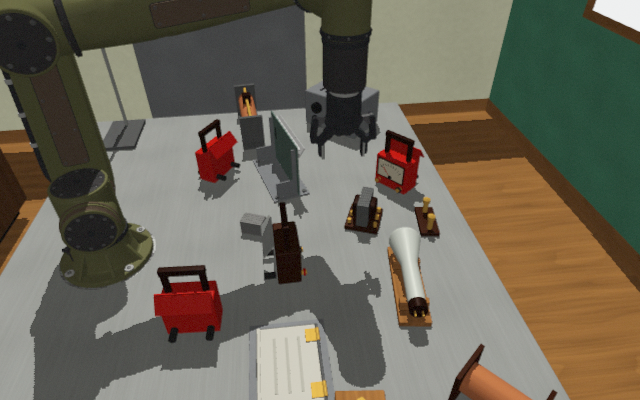

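View pics/wrist0.png

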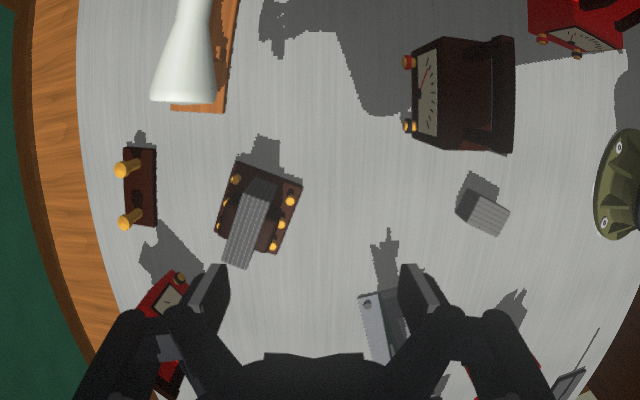

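```bash
cat > h.py <<'E'
import numpy as np,cv2
from workcell import env
def cloud(n,d,m):
    K=m["camera_matrix"];T=np.linalg.inv(m["world_to_cam"])
    v,u=np.mgrid[0:400,0:640].astype(float)
    x=(u-K[0,2])/K[0,0];y=(v-K[1,2])/K[1,1]
    if n=="wrist":
        r=np.hypot(x,y)+1e-9; s=np.tan(np.minimum(r,1.5))/r; x=x*s;y=y*s
    P=np.stack([x*d,-y*d,-d,np.ones_like(d)],-1)
    W=P@T.T
    W=W[...,:3]; W[d<=0]=np.nan
    return W
def proj(n,P,m):
    K=m["camera_matrix"];P=np.atleast_2d(P)
    c=np.c_[P,np.ones(len(P))]@m["world_to_cam"].T
    x=c[:,0]/-c[:,2];y=-c[:,1]/-c[:,2]
    if n=="wrist":
        R=np.hypot(x,y);s=np.arctan(R)/(R+1e-12);x=x*s;y=y*s
    return np.c_[K[0,0]*x+K[0,2],K[1,1]*y+K[1,2]]
E
python3 - <<'E'
from h import *
ps=[];cs=[]
for n in ("scene","side","wrist"):
    d=np.load(f"pics/{n}0.npy");m=env.camera_model(n);W=cloud(n,d,m);im=cv2.imread(f"pics/{n}0.png")
    np.save(f"pics/{n}0_W.npy",W)
    # top view
    out=np.zeros((600,800,3),np.uint8)
    k=np.isfinite(W[...,0])&(W[...,2]<300)
    if n=='scene': print(n,np.nanmedian(W[250:260,380:400],axis=(0,1)))
    P=W[k];c=im[k];o=np.argsort(P[:,2]);P=P[o];c=c[o]
    # px: col = 400 - y ; row = 700-x   (scale 1px=1.25mm)
    col=(400-P[:,1]/1.25).astype(int);row=(600-(P[:,0]-150)/1.25).astype(int)
    g=(col>1)&(col<798)&(row>1)&(row<598)
    for dx in(0,1):
        for dy in (0,1): out[row[g]+dx,col[g]+dy]=c[g]
    cv2.imwrite(f"pics/top_{n}.png",out)
E
```

```text
scene [634.87098959 153.6927816   -0.77898401]
```

```bash
python3 - <<'E'
import cv2,numpy as np
ims=[cv2.imread(f"pics/top_{n}.png") for n in("scene","side","wrist")]
a=np.where(ims[2]>0,ims[2],np.where(ims[0]>0,ims[0],ims[1]));cv2.imwrite("pics/topall.png",a)
E
```

```text
(no output)
```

View pics/topall.png

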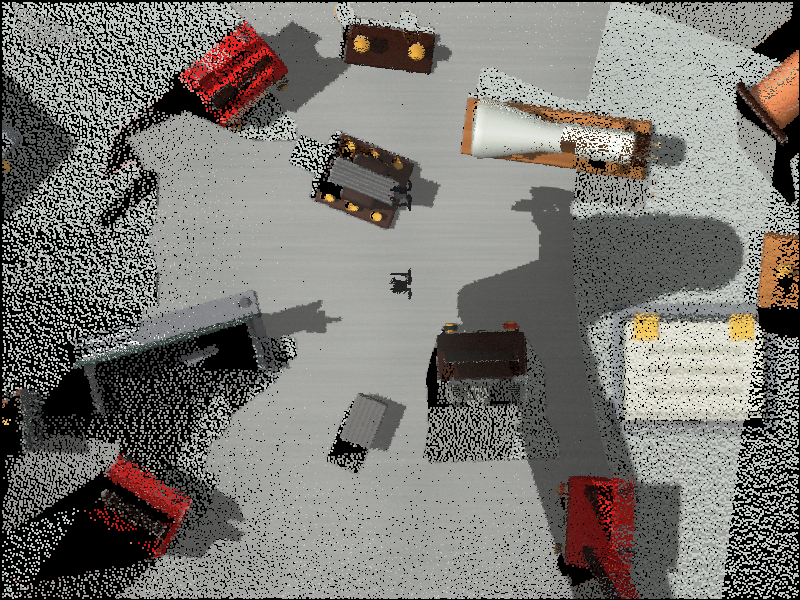

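View pics/top_side.png

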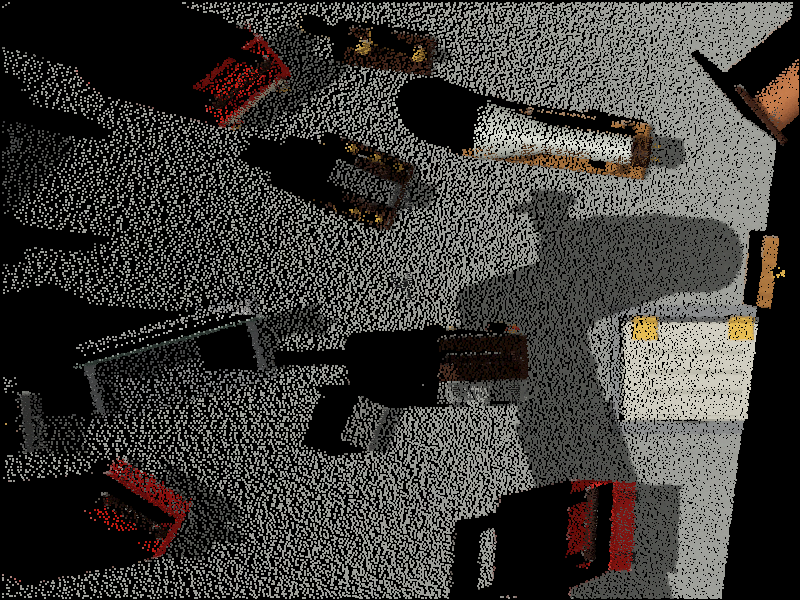

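Emit:
play_rows(moves=[[0,-6,0,0],[0,-12,0,0],[0,-17,0,0],[0,-22,0,0],[0,-22,0,0]])

```text
clock: 1.68
tool_pos: [822.7, 0.6, 218.6]
orientation: [[-0.0, -1.0, -0.014], [-1.0, 0.0, -0.001], [0.001, 0.014, -1.0]]
contact_force: [0.4, 1.2, -3.2]
width: 85.5
```

```bash
python3 - <<'E'
from workcell import env
o=env.get_obs();np=__import__('numpy');np.set_printoptions(precision=4,suppress=True);print(o['clock'],o['q'],o['tool_pos'],o['orientation'],sep='\n')
E
```

```text
1.675
[ 0.2411  0.7197  0.9226 -0.002  -1.7872 -0.2419]
[822.7234   0.6385 218.6134]
[[-0.0004 -0.9999 -0.0136]
 [-1.      0.0004 -0.0014]
 [ 0.0014  0.0136 -0.9999]]
```

Emit:
play_rows(moves=[[0,-5,0,0],[0,-10,0,0],[0,-15,0,0],[0,-20,0,0],[0,-20,0,0],[0,-20,0,0]])

```text
clock: 2.42
tool_pos: [912.2, -0.1, 191.3]
orientation: [[-0.0, -0.998, 0.059], [-1.0, 0.0, -0.001], [0.001, -0.059, -0.998]]
contact_force: [0.9, -0.4, 0.7]
width: 85.5
```

```bash
python3 - <<'E'
from workcell import env
o=env.get_obs();np=__import__('numpy');np.set_printoptions(precision=4,suppress=True);print(o['clock'],o['q'],o['tool_pos'],o['orientation'],sep='\n')
E
```

```text
2.425
[ 0.2223  1.1123  1.4912  0.0143 -1.8924 -0.2175]
[912.1583  -0.0857 191.302 ]
[[-0.0001 -0.9983  0.0589]
 [-1.      0.0001 -0.0006]
 [ 0.0006 -0.0589 -0.9983]]
```

Emit:
play_rows(moves=[[0,6,0,0],[0,12,0,0],[0,18,0,0],[0,24,0,0],[0,24,0,0]])

```text
clock: 3.05
tool_pos: [696.7, 0.3, 180.0]
orientation: [[0.0, -0.998, 0.06], [-1.0, -0.0, -0.0], [0.0, -0.06, -0.998]]
contact_force: [0.4, 1.0, 1.6]
width: 85.4
```

```bash
python3 - <<'E'
from workcell import env
o=env.get_obs();np=__import__('numpy');np.set_printoptions(precision=4,suppress=True);print(o['clock'],o['q'],o['tool_pos'],o['orientation'],sep='\n')
E
```

```text
3.05
[ 0.2954  0.2416  0.2063  0.0175 -1.4785 -0.2964]
[696.692    0.2862 179.9747]
[[ 0.0001 -0.9982  0.0595]
 [-1.     -0.0001 -0.0001]
 [ 0.0001 -0.0595 -0.9982]]
```

```bash
cat > fk.py <<'E'
import numpy as np
from scipy.spatial.transform import Rotation as R
from scipy.optimize import least_squares
def fk(q,p):
    a1,h,D,L1,e,L2,T=p
    Rz=R.from_euler('z',q[0]).as_matrix()
    Ry=lambda a:R.from_euler('y',a).as_matrix()
    Rx=lambda a:R.from_euler('x',a).as_matrix()
    A=Rz; pos=A@np.array([a1,-D,h])
    A=A@Ry(q[1]); pos=pos+A@np.array([0,0,L1])
    A=A@Ry(-q[2]); pos=pos+A@np.array([L2,0,e])
    A=A@Rx(S4*q[3])@Ry(-q[4]); pos=pos+A@np.array([T,0,0])
    A=A@Rx(S6*q[5])
    # tool z = A x-axis ; at q1=q6: tool x=-y world, tool y=-x
    # build: cols: with A ref (q5=-pi/2): A=Ry(pi/2): x->-z , z->x, y->y
    Rt=np.c_[-A[:,1],-A[:,2],A[:,0]]
    return pos,Rt
S4=1;S6=-1
E
cat > data.py <<'E'
import numpy as np
Q=np.array([[3.33700139e-01,4.08144297e-02,8.37804254e-02,-4.75437002e-04,-1.61552247e+00,-3.33705456e-01],
[0.2411,0.7197,0.9226,-0.002,-1.7872,-0.2419],[0.2223,1.1123,1.4912,0.0143,-1.8924,-0.2175],[0.2954,0.2416,0.2063,0.0175,-1.4785,-0.2964]])
X=np.array([[599.654,.0807,230.258],[822.7234,0.6385,218.6134],[912.1583,-0.0857,191.302],[696.692,0.2862,179.9747]])
Z=np.array([[-.0018,-.0001,-1],[-.0136,-.0014,-1],[.0589,-.0006,-.998],[.0595,-.0001,-.998]])
E
python3 - <<'E'
import fk; from fk import *; from data import *
np.set_printoptions(precision=4,suppress=True)
for s6 in(1,-1):
 for s4 in (1,-1):
  fk.S4=s4;fk.S6=s6
  f=lambda p:np.concatenate([fk.fk(q,p)[0]-x for q,x in zip(Q,X)])
  r=least_squares(f,[0,300,197,350,0,450,200]);print(s4,s6,r.cost,r.x);print(f(r.x))
  for q,z in zip(Q,Z): print(fk.fk(q,r.x)[1][:,2]-z)
print(fk.fk(Q[0],r.x)[1])
E
```

```text
Traceback (most recent call last):
AttributeError: 'function' object has no attribute 'fk'
```

```bash
cat > t.py <<'E'
import fk as F; from data import *; import numpy as np
from scipy.optimize import least_squares
np.set_printoptions(precision=4,suppress=True)
for s6 in(1,-1):
 for s4 in (1,-1):
  F.S4=s4;F.S6=s6
  f=lambda p:np.concatenate([F.fk(q,p)[0]-x for q,x in zip(Q,X)])
  r=least_squares(f,[0,300,197,350,0,450,200]);print(s4,s6,r.cost,r.x);print(f(r.x))
  for q,z in zip(Q,Z): print(F.fk(q,r.x)[1][:,2]-z)
  print(F.fk(Q[0],r.x)[1])
E
python3 t.py
```

```text
1 1 69.19110321879405 [  5.8676 113.0695 201.1116 397.6103  -2.8265 547.0331 299.3158]
[ 3.1346 -4.119   1.4481  2.5833 -5.4136  1.637  -1.7643  3.8451 -1.3269
 -3.8074  5.7955 -1.7581]
[ 0.0003 -0.0009  0.    ]
[ 0.001  -0.0037  0.0001]
[-0.0061  0.0265 -0.0003]
[-0.0101  0.0334 -0.0002]
[[ 0.6189 -0.7854 -0.0015]
 [-0.7854 -0.6189 -0.001 ]
 [-0.0001  0.0018 -1.    ]]
-1 1 4.81126848905169 [  8.4379 164.7299 196.5035 395.3386  -5.645  543.869  346.0099]
[ 0.9157  0.3133  1.1928 -0.8465 -0.2135  1.501   0.426   0.0889 -1.0742
 -0.5118 -0.1386 -1.6196]
[-0. -0.  0.]
[0.     0.0001 0.0001]
[-0.0001 -0.     -0.0003]
[ 0.0001  0.     -0.0002]
[[ 0.619  -0.7854 -0.0018]
 [-0.7854 -0.619  -0.0001]
 [-0.001   0.0015 -1.    ]]
1 -1 69.19110321879405 [  5.8676 113.0695 201.1116 397.6103  -2.8265 547.0331 299.3158]
[ 3.1346 -4.119   1.4481  2.5833 -5.4136  1.637  -1.7643  3.8451 -1.3269
 -3.8074  5.7955 -1.7581]
[ 0.0003 -0.0009  0.    ]
[ 0.001  -0.0037  0.0001]
[-0.0061  0.0265 -0.0003]
[-0.0101  0.0334 -0.0002]
[[-0.     -1.     -0.0015]
 [-1.      0.     -0.001 ]
 [ 0.001   0.0015 -1.    ]]
-1 -1 4.81126848905169 [  8.4379 164.7299 196.5035 395.3386  -5.645  543.869  346.0099]
[ 0.9157  0.3133  1.1928 -0.8465 -0.2135  1.501   0.426   0.0889 -1.0742
 -0.5118 -0.1386 -1.6196]
[-0. -0.  0.]
[0.     0.0001 0.0001]
[-0.0001 -0.     -0.0003]
[ 0.0001  0.     -0.0002]
[[ 0.     -1.     -0.0018]
 [-1.     -0.     -0.0001]
 [ 0.0001  0.0018 -1.    ]]
```

```bash
cat > ik.py <<'E'
import fk as F, numpy as np
from scipy.optimize import least_squares
from scipy.spatial.transform import Rotation as R
F.S4=-1;F.S6=-1
P=[8.4379,164.7299,196.5035,395.3386,-5.645,543.869,346.0099]
LO=np.array([-2.56,-1.29,-1.08,-3.29,-2.81,-2.99]);HI=np.array([2.56,2.01,1.49,1.98,-.18,2.99])
def ik(p,Rt,q0,w=1000.):
    def f(q):
        x,A=F.fk(q,P); return np.r_[x-p, w*R.from_matrix(A@Rt.T).as_rotvec()]
    r=least_squares(f,np.clip(q0,LO+1e-6,HI-1e-6),bounds=(LO,HI)); return r.x
E
cat > t2.py <<'E'
from ik import *; from data import *
np.set_printoptions(precision=4,suppress=True)
R0=np.array([[0,-1,0],[-1,0,0],[0,0,-1.]])
for w in (100,300,1000,2000):
    q=ik(np.array([1020,0,230.]),R0,Q[1],w);x,A=F.fk(q,P);print(w,q,x,A[:,2])
E
python3 t2.py
```

```text
100 [ 0.2235  1.0962  1.49    0.0794 -1.607  -0.2063] [1010.304    -0.      225.7572] [ 0.3577 -0.     -0.9338]
300 [ 0.223   1.102   1.49    0.0499 -1.7399 -0.2092] [965.5705  -0.     206.5482] [ 0.2222  0.     -0.975 ]
1000 [ 0.2214  1.1185  1.49    0.0091 -1.904  -0.2183] [908.2543  -0.0002 183.9682] [ 0.0393  0.     -0.9992]
2000 [ 0.2211  1.1218  1.49    0.0025 -1.9288 -0.2203] [899.4858   0.     180.8174] [ 0.0105 -0.     -0.9999]
```

```bash
cat > t3.py <<'E'
from h import *
np.set_printoptions(precision=1,suppress=True)
for n in ("scene","side","wrist"):
    W=np.load(f"pics/{n}0_W.npy").reshape(-1,3)
    g=W[(np.abs(W[:,0]-800)<100)&(abs(W[:,1]-0)<100)|(np.abs(W[:,0]-560)<30)&(abs(W[:,1]-60)<50)]
    g=g[abs(g[:,2])<15]
    print(n,"table z",np.nanmedian(g[:,2]),len(g))
    k=(W[:,0]>430)&(W[:,0]<560)&(W[:,1]>150)&(W[:,1]<430)&(W[:,2]>30)&(W[:,2]<200)
    P=W[k]; print(len(P))
    # plate: histogram rows of z
    for z0 in range(30,190,10):
        p=P[(P[:,2]>=z0)&(P[:,2]<z0+10)]
        if len(p)>20:
            t=np.polyfit(p[:,1],p[:,0],1); print(z0,len(p),t, p.min(0)[:2],p.max(0)[:2])
E
python3 t3.py
```

```text
scene table z 0.25577777891379583 6486
2572
30 192 [ -0.1 508.4] [441.9 171.3] [509.4 405.5]
40 193 [ -0.1 515. ] [440.6 171.1] [509.  405.7]
50 209 [ -0.2 517.5] [441.6 170.7] [510.3 407.3]
60 155 [ -0.3 556.1] [441.5 173.6] [509.1 407.6]
70 166 [ -0.3 556. ] [442.6 175.5] [509.3 407.1]
80 173 [ -0.3 554.3] [444.1 174.3] [508.2 405.7]
90 144 [ -0.3 555.4] [442.3 174. ] [509.4 405.9]
100 141 [ -0.3 557. ] [442.7 176. ] [509.5 407.7]
110 181 [ -0.3 557.2] [447.6 175. ] [512.8 403.1]
120 88 [ -0.3 556.3] [451.7 176.1] [511.3 395.4]
130 133 [ -0.3 559.2] [442.8 174.6] [517.2 408.4]
140 126 [ -0.2 557.6] [450.1 174.5] [525.8 401.2]
150 445 [ -0.3 562.7] [443.  175.2] [528.3 404.8]
160 217 [ -0.3 555.9] [440.2 173.9] [511.3 407.1]
side table z -0.33464294746511314 3200
1470
30 112 [ -0.1 500. ] [430.7 170.8] [505.4 393. ]
40 120 [ -0.1 498.3] [431.8 169.8] [505.8 393.9]
50 104 [ -0.1 500.7] [432.7 169.7] [506.4 394.9]
60 76 [ -0.3 549.3] [433.4 174.1] [506.6 391.6]
70 72 [ -0.3 546.6] [433.9 172. ] [504.  391.8]
80 67 [ -0.3 547.2] [435.  174.6] [504.7 395.2]
90 75 [ -0.3 549.1] [432.4 175.1] [504.9 392.8]
100 74 [ -0.3 547.8] [433.1 172.6] [505.3 391.5]
110 78 [ -0.3 549.4] [433.9 172. ] [506.  392.7]
120 84 [ -0.3 547.3] [434.7 175.5] [506.3 392. ]
130 95 [ -0.3 559.3] [432.5 171.8] [516.4 394.2]
140 155 [ -0.3 562.3] [433.3 173.7] [525.2 397.6]
150 242 [ -0.3 559.8] [434.2 173.9] [525.4 408.5]
160 109 [ -0.3 551.4] [441.6 172.1] [505.  404.6]
wrist table z -0.019421225365135797 19501
726
30 102 [ -0.1 512.7] [478.3 174.7] [509.1 288.8]
40 105 [ -0.1 507.9] [481.2 175.3] [509.  271.3]
50 105 [ -0. 497.] [479.  175.3] [508.7 255.9]
60 69 [ -0.2 530.8] [490.2 174.5] [508.9 221.3]
70 67 [ -0.3 556.8] [489.8 174.6] [508.7 214.4]
80 67 [ -0.5 592.9] [491.  173.9] [509.6 200.3]
90 80 [ -1.  680.9] [490.9 174.9] [509.7 189.3]
100 74 [ -0.3 558. ] [491.  173.8] [509.9 208.5]
110 41 [  0.  500.5] [500.4 175.4] [510.1 196. ]
```

```bash
cat > t4.py <<'E'
from h import *
np.set_printoptions(precision=2,suppress=True)
W=np.load("pics/scene0_W.npy").reshape(-1,3)
k=(W[:,0]>430)&(W[:,0]<560)&(W[:,1]>150)&(W[:,1]<430)&(W[:,2]>62)&(W[:,2]<125)
P=W[k]
t=np.polyfit(P[:,1],P[:,0],1)
for _ in range(5):
    r=P[:,0]-np.polyval(t,P[:,1]); g=abs(r)<4; t=np.polyfit(P[g,1],P[g,0],1)
print(t,r[g].std())
yaw=np.arctan(-t[0]); n=np.array([np.cos(yaw),np.sin(yaw)]); e=np.array([-np.sin(yaw),np.cos(yaw)])
d=n@[t[1],0]; print("front normal az",yaw,"dist",d)
for nm in("scene","side","wrist"):
    W=np.load(f"pics/{nm}0_W.npy").reshape(-1,3)
    k=(W[:,0]>430)&(W[:,0]<570)&(W[:,1]>150)&(W[:,1]<430)&(W[:,2]>3)&(W[:,2]<200)
    P=W[k]; U=P[:,:2]@n-d; S=P[:,:2]@e; H=P[:,2]
    b=(abs(U)<3)&(H>40)&(H<125); print(nm,"plate S",np.percentile(S[b],[0,1,5,95,99,100]) if b.any() else 0)
    top=(U<3)&(U>-7)&(H>155)&(H<175);print("top z",np.percentile(H[top],[50,95,100]) if top.any() else 0)
    # profile of rail
    m=(U>2)&(U<40)&(H>118)
    print("rail S",np.percentile(S[m],[0,1,99,100]) if m.sum()>10 else 0)
    for u0 in range(2,34,2):
        q=m&(U>=u0)&(U<u0+2)
        if q.sum()>5: print(u0,q.sum(),np.percentile(H[q],[5,25,50,75,95]))
c=None
E
python3 t4.py
```

```text
[ -0.27 556.16] 1.8560863344944538
front normal az 0.2633469898904294 dist 536.9812098238377
scene plate S [ 35.51  37.09  43.75 261.01 272.98 278.  ]
top z [163.42 169.57 170.89]
rail S [ 40.26  46.57 263.95 269.55]
2 137 [118.62 122.47 139.92 151.96 161.51]
4 81 [119.19 127.53 151.21 153.81 155.94]
6 55 [128.57 149.64 152.78 154.4  156.29]
8 53 [131.13 134.04 151.95 153.87 155.09]
10 39 [134.41 136.7  153.05 154.29 155.74]
12 16 [136.24 137.23 138.19 142.95 155.54]
14 11 [139.11 139.76 140.76 141.61 142.38]
16 12 [142.27 142.59 143.04 144.11 145.96]
18 36 [145.37 146.82 151.62 153.28 154.01]
20 53 [148.62 149.83 152.67 154.25 155.78]
22 32 [151.78 152.65 153.96 155.1  156.11]
24 13 [153.77 154.76 155.07 155.48 156.95]
side plate S [36.27 36.45 37.18 41.65 41.93 42.  ]
top z [165.52 169.97 171.68]
rail S [ 46.08  47.05 264.17 268.85]
4 9 [134.03 134.72 153.06 155.04 155.28]
6 31 [134.78 152.89 153.63 154.49 156.15]
8 23 [136.38 151.4  152.82 153.94 155.42]
10 8 [137.72 141.49 142.94 152.1  152.5 ]
12 18 [144.06 146.84 148.2  148.97 149.41]
14 40 [145.03 147.28 148.72 150.17 153.06]
16 46 [148.54 149.8  151.05 152.66 154.94]
18 37 [150.63 152.33 153.49 154.37 155.36]
20 20 [151.25 153.56 154.1  154.55 155.3 ]
22 6 [150.86 151.7  152.58 153.71 153.98]
wrist plate S [ 35.63  36.12  36.97  99.35 125.59 136.16]
top z 0
rail S 0
```

```bash
cat > t5.py <<'E'
from h import *
np.set_printoptions(precision=1,suppress=True)
for nm in("scene","side","wrist"):
    W=np.load(f"pics/{nm}0_W.npy").reshape(-1,3)
    k=(W[:,0]>350)&(W[:,0]<540)&(W[:,1]>-200)&(W[:,1]<-10)
    P=W[k]
    b=P[(P[:,2]>156)&(P[:,2]<175)]
    if len(b)>5:
        c=b[:,:2].mean(0);u,s,v=np.linalg.svd(b[:,:2]-c);v=v*np.sign(v[:,1:2]); 
        a=(b[:,:2]-c)@v[0]; w=(b[:,:2]-c)@v[1]
        print(nm,"bar",len(b),"mid",c+v[0]*(a.max()+a.min())/2+v[1]*(w.max()+w.min())/2,"len",np.ptp(a),"wid",np.ptp(w),"dir",v[0],np.arctan2(v[0,0],v[0,1]),"z",np.percentile(b[:,2],[5,50,95]))
    b=P[(P[:,2]>20)&(P[:,2]<97)]
    print(nm,"case",np.percentile(b,[.5,99.5],axis=0),cv2.minAreaRect(b[:,:2].astype(np.float32)))
    b=P[(P[:,2]>97)&(P[:,2]<106)]
    if len(b)>5: print(nm,"top",np.percentile(b,[.5,99.5],axis=0),cv2.minAreaRect(b[:,:2].astype(np.float32)))
E
python3 t5.py
python3 - <<'E'
import cv2
a=cv2.imread('pics/scene0.png')[90:330,150:500];cv2.imwrite('pics/c1.png',cv2.resize(a,None,fx=2.2,fy=2.2,interpolation=cv2.INTER_CUBIC))
E
```

```text
scene bar 254 mid [ 456.7 -101.1] len 92.22879867577149 wid 19.680183325639334 dir [-0.  1.] -0.03962201904075155 z [157.1 165.6 169.6]
scene case [[ 425.4 -157.2   20.2]
 [ 495.7  -46.1   96.9]] ((450.92071533203125, -101.18955993652344), (95.369384765625, 112.14010620117188), 0.8752405643463135)
scene top [[ 419.1 -156.9   97.1]
 [ 485.6  -48.4  105.8]] ((448.66259765625, -102.20911407470703), (114.69072723388672, 77.54035949707031), 86.24008178710938)
side bar 192 mid [ 453.  -100.6] len 95.45163232654218 wid 13.957869334062902 dir [-0.  1.] -0.032173228542670546 z [160.1 167.  169.3]
side case [[ 397.9 -158.6   20.2]
 [ 493.   -57.8   96.9]] ((446.1763610839844, -102.6624755859375), (97.5970458984375, 112.59736633300781), 0.7774956226348877)
side top [[ 399.1 -157.    97. ]
 [ 480.7  -48.5  105.5]] ((439.74334716796875, -101.68258666992188), (82.28067016601562, 110.94947814941406), 1.7511590719223022)
wrist bar 2466 mid [ 456.4 -100.5] len 91.8168518046432 wid 15.98827893456825 dir [-0.  1.] -0.03634931525539309 z [157.7 167.  168.6]
wrist case [[ 427.3 -153.9   20.2]
 [ 496.8  -45.6   97. ]] ((462.2020263671875, -100.26556396484375), (72.1493911743164, 110.68172454833984), 1.8294862508773804)
wrist top [[ 427.7 -153.7   97.1]
 [ 484.2  -46.7  104.1]] ((455.7723083496094, -100.492431640625), (57.61902618408203, 109.16858673095703), 1.825561285018921)
```

View pics/c1.png

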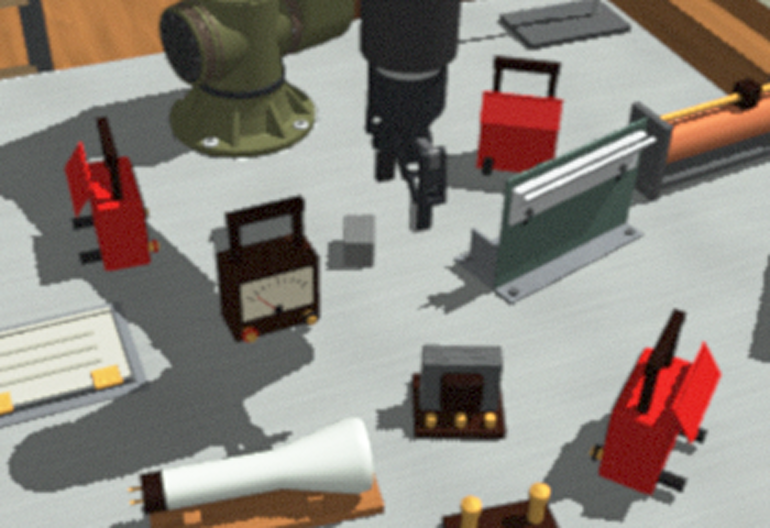

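```bash
cat > t6.py <<'E'
from ik import *
np.set_printoptions(precision=3,suppress=True)
psi=0.263
def Rt(psi): 
    return R.from_euler('z',psi).as_matrix()@np.array([[0,-1,0],[-1,0,0],[0,0,-1.]])
q0=np.array([.334,.04,.085,0,-1.615,-.334])
for az in (0,0.26):
  for r,z in [(1200,300),(1400,300),(1400,600),(1400,900),(1000,900),(1000,1200),(700,1300),(500,1300),(300,1000),(1800,400),(1800,800),(800,-0),(100,400),(-200,400),(100,700)]:
    p=np.array([r*np.cos(az),r*np.sin(az),z])
    q=ik(p,Rt(psi),q0,800); x,A=F.fk(q,P)
    tz=A[:,2]; th=np.arccos(-tz[2]); print(az,(r,z),"->",x.round(0),"tilt",th,"az",np.arctan2(tz[1],tz[0]),q)
E
python3 t6.py
```

```text
0 (1200, 300) -> [943.  -0. 192.] tilt 0.14597159537290189 az 2.3671692428408523e-05 [ 0.222  1.113  1.49   0.033 -1.806  0.051]
0 (1400, 300) -> [990.  -0. 153.] tilt 0.233845973610179 az 1.757138270813419e-05 [ 0.218  1.165  1.49   0.05  -1.667  0.056]
0 (1400, 600) -> [930.   0. 322.] tilt 0.285998181253252 az -5.4842848208380765e-05 [ 0.238  0.97   1.49   0.069 -1.812  0.051]
0 (1400, 900) -> [865.   0. 454.] tilt 0.35506872649661675 az -4.195982232574994e-05 [ 0.267  0.805  1.49   0.097 -1.911  0.044]
0 (1000, 900) -> [701.   0. 552.] tilt 0.19530784835041512 az -8.979005385877223e-06 [ 0.315  0.632  1.49   0.077 -2.241  0.001]
0 (1000, 1200) -> [629.  -0. 633.] tilt 0.2768847516767132 az 1.7285464712952376e-05 [ 0.377  0.494  1.49   0.136 -2.303 -0.01 ]
0 (700, 1300) -> [450.  -0. 707.] tilt 0.19486198357951173 az 7.073939517613772e-05 [ 0.539  0.295  1.49   0.191 -2.59  -0.105]
0 (500, 1300) -> [331.  -0. 738.] tilt 0.12962707275485896 az 5.63616258036833e-05 [ 0.755  0.162  1.49   0.262 -2.793 -0.241]
0 (300, 1000) -> [282.   0. 738.] tilt 0.06715572011324827 az 0.64196784216
[... 2040 characters left out ...]
436667477813 [ 0.476  1.189  1.49   0.088 -1.461 -0.204]
0.26 (1800, 800) -> [970. 258. 340.] tilt 0.4971619280725167 az 0.25995779035144373 [ 0.497  0.982  1.49   0.112 -1.593 -0.203]
0.26 (800, 0) -> [773. 206.   0.] tilt 1.4901161193847656e-08 az -2.799177110655117 [ 0.508  0.651  0.415 -0.    -1.334 -0.245]
0.26 (100, 400) -> [175.  47. 400.] tilt 0.0439179502630235 az -2.8816614248481685 [ 1.831 -1.14  -0.259 -0.069 -2.45  -1.621]
0.26 (-200, 400) -> [-193.  -51.  400.] tilt 2.1073424255447017e-08 az -1.1469240125095266 [-1.124 -1.199 -0.253 -0.    -2.517  1.387]
0.26 (100, 700) -> [175.  47. 688.] tilt 0.04553009304397359 az -3.06962137618274 [ 1.755 -0.458  0.789 -0.139 -2.81  -1.624]
```

Emit:
play_rows(moves=[[2.2,5,-1.5,0],[4.4,10,-2.4,-0.01],[6.6,15,-2.4,-0.02],[8.6,20,-2.4,-0.03],[10.1,23.9,-2.4,-0.036],[10.1,23.9,-2.4,-0.036],[10.1,24.1,0.5,-0.036],[10.1,24.1,2.5,-0.036],[10.1,24.1,2.5,-0.036]])

```text
clock: 4.18
tool_pos: [459.1, -100.4, 138.9]
orientation: [[0.036, -0.998, 0.054], [-0.999, -0.036, -0.001], [0.003, -0.054, -0.999]]
contact_force: [0.4, 0.7, 0.1]
width: 85.2
```

```bash
cat > look.py <<'E'
import sys
from h import *
np.set_printoptions(precision=3,suppress=True)
for a in sys.argv[2:]:
    p,d=env.snapshot(a); m=env.camera_model(a); cv2.imwrite(f"pics/{a}{sys.argv[1]}.png",p); np.save(f"pics/{a}{sys.argv[1]}.npy",d); np.save(f"pics/{a}{sys.argv[1]}_W.npy",cloud(a,d,m))
o=env.get_obs();print(o['clock'],o['q'],o['tool_pos'],o['orientation'],o['contact_force'],o['torque'],o['width'],sep='\n')
E
python3 look.py 1 side
```

```text
4.225
[ 0.227 -0.367 -0.446  0.014 -1.438 -0.192]
[ 459.7   -100.575  140.161]
[[ 0.036 -0.998  0.056]
 [-0.999 -0.036 -0.001]
 [ 0.003 -0.056 -0.998]]
[ 0.199 -0.103  1.236]
[-0.073  0.167 -0.008]
85.29654319681376
```

View pics/side1.png

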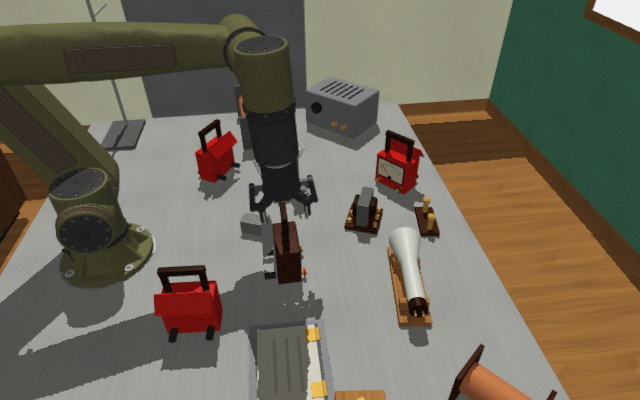

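The jaws straddle the brown meter's handle at about (283,205). I'll close them now.

Emit:
play_rows(moves=[[0,0.3,0,0],[0,0.3,0,0],[0,0.3,0,0],[0,0.3,0,0],[0,0.3,0,0],[0,0.3,0,0]], fingers=0, newtons=90)

```text
clock: 4.97
tool_pos: [456.4, -100.8, 139.1]
orientation: [[0.036, -0.998, 0.054], [-0.999, -0.036, -0.002], [0.003, -0.054, -0.999]]
contact_force: [-1.1, 0.5, 3.5]
width: 12.6
```

Emit:
play_rows(moves=[[0,0.3,-1,0],[0,0.3,-3,0],[0,0.3,-7,0],[0,0.3,-12,0],[0,0.3,-17,0],[0,0.3,-22,0],[0,0.3,-22,0]])

```text
clock: 5.85
tool_pos: [442.1, -100.7, 362.3]
orientation: [[0.036, -0.998, 0.061], [-0.999, -0.036, -0.001], [0.003, -0.061, -0.998]]
contact_force: [-0.3, 0.3, -6.4]
width: 12.6
```

```bash
python3 look.py 2 side scene
```

```text
5.95
[ 0.237 -0.346 -0.031  0.013 -1.835 -0.197]
[441.477 -99.903 357.075]
[[ 0.037 -0.998  0.053]
 [-0.999 -0.037  0.   ]
 [ 0.002 -0.053 -0.999]]
[ 1.404  0.12  -6.666]
[0.067 0.231 0.051]
12.6199300389462
```

View pics/side2.png

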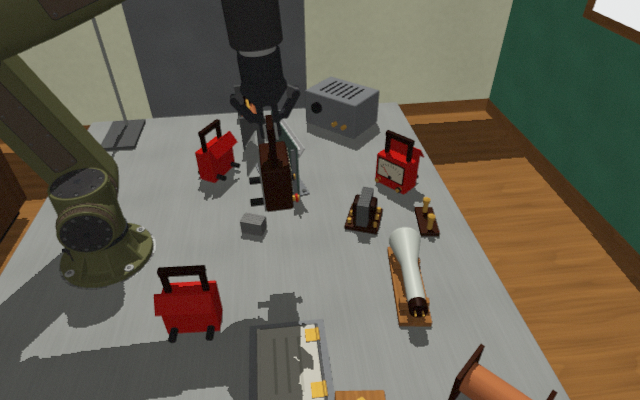

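```bash
cat > mv.py <<'E'
from h import *
import sys
np.set_printoptions(precision=3,suppress=True)
def shift(p):
    o=env.get_obs(); return o['orientation'].T@(np.array(p,float)-o['tool_pos'])/10
E
python3 - <<'E'
from mv import *
for r,z in((640,470),(740,480),(1500,950),(1800,900)):
    print(r,z,shift([r*np.cos(.263),r*np.sin(.263),z]))
from ik import *
o=env.get_obs()
A0=R.from_euler('z',.227).as_matrix()@o['orientation']
for r,z in((1500,950),(1800,900),(1500,600),(2000,1000)):
    q=ik(np.array([r*np.cos(.263),r*np.sin(.263),z]),A0,[.5,.4,.6,0,-1.7,-.2],800);x,A=F.fk(q,P);tz=A[:,2];print(r,z,x,np.arccos(-tz[2]),np.arctan2(tz[1],tz[0]),q)
E
```

```text
640 470 [-25.946 -19.184 -10.345]
740 480 [-28.189 -28.968 -10.834]
1500 950 [ -45.167 -105.401  -53.901]
1800 900 [ -51.913 -134.332  -47.381]
1500 950 [872.413 234.544 461.496] 0.45885141228621634 0.258499403022662 [ 0.529  0.814  1.49   0.122 -1.8   -0.21 ]
1800 900 [966.871 260.015 388.949] 0.5653584576025893 0.25941064481603876 [ 0.507  0.935  1.49   0.132 -1.574 -0.205]
1500 600 [940.03  252.792 307.785] 0.37547823140185715 0.25797693339454064 [ 0.498  1.     1.49   0.088 -1.695 -0.207]
2000 1000 [999.649 268.787 398.88 ] 0.6637708273857283 0.26002568956962396 [ 0.505  0.948  1.49   0.151 -1.465 -0.206]
```

Emit:
play_rows(moves=[[-4,-3.5,-2,-0.04],[-9,-8,-4,-0.08],[-14,-12,-6,-0.12],[-19,-16,-8,-0.16],[-23,-20.5,-10,-0.2],[-26.5,-25,-10.8,-0.227],[-28.2,-29,-10.8,-0.227],[-28.2,-29,-10.8,-0.227]])

```text
clock: 6.95
tool_pos: [707.0, 190.7, 467.1]
orientation: [[0.26, -0.964, 0.059], [-0.965, -0.261, -0.002], [0.018, -0.056, -0.998]]
contact_force: [-14.4, 34.5, 52.3]
width: 12.1
```

```bash
python3 - <<'E'
from mv import *
o=env.get_obs();print(o['tool_pos'],o['orientation'],o['q'],o['contact_force'],o['width'])
for r,z in((1100,600),(1300,700),(1500,900),(1800,900)):
    print(r,z,shift([r*np.cos(.263),r*np.sin(.263),z]))
E
```

```text
[706.951 190.666 467.094] [[ 0.26  -0.964  0.059]
 [-0.965 -0.261 -0.002]
 [ 0.018 -0.056 -0.998]] [ 0.551  0.768  1.492  0.042 -2.246 -0.26 ] [-14.419  34.5    52.342] 12.101225325430187
1100 600 [  0.272 -37.469 -11.195]
1300 700 [  0.452 -58.001 -20.05 ]
1500 900 [  0.808 -79.095 -38.889]
1800 900 [   0.813 -109.048  -37.198]
```

```bash
python3 look.py 3 side scene
```

```text
7.05
[ 0.551  0.778  1.478  0.037 -2.245 -0.26 ]
[709.867 194.14  452.939]
[[ 0.264 -0.964  0.036]
 [-0.964 -0.264 -0.012]
 [ 0.021 -0.032 -0.999]]
[  3.655   4.276 -11.599]
[ 1.403 -0.49   0.055]
12.55360561846097
```

View pics/side3.png

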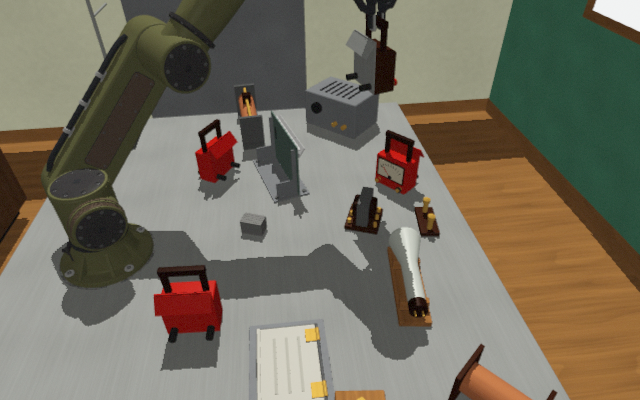

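View pics/scene3.png

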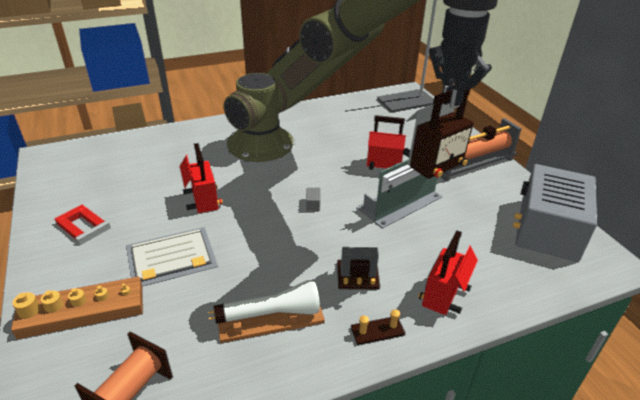

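Emit:
play_rows(moves=[[0,-4,-1.5,0],[0.1,-10,-4,0],[0.2,-18,-7.5,0],[0.2,-27,-11,0],[0.3,-36,-15,0],[0.4,-46,-19,0],[0.5,-56,-23,0],[0.6,-66,-27,0],[0.7,-75,-31,0],[0.8,-82,-34,0],[0.8,-86,-36,0],[0.8,-88,-37,0]])

```text
clock: 8.55
tool_pos: [784.3, 208.1, 397.1]
orientation: [[0.259, -0.959, 0.112], [-0.966, -0.26, 0.012], [0.017, -0.111, -0.994]]
contact_force: [0.7, -0.2, -6.0]
width: 12.5
```

```bash
python3 look.py 4 
```

```text
8.55
[ 0.524  0.869  1.491  0.052 -2.089 -0.232]
[784.332 208.051 397.083]
[[ 0.259 -0.959  0.112]
 [-0.966 -0.26   0.012]
 [ 0.017 -0.111 -0.994]]
[ 0.701 -0.204 -5.982]
[-0.064  0.528 -0.007]
12.45614613754209
```

```bash
cat > t7.py <<'E'
from mv import *
from ik import *
o=env.get_obs()
q0=o['q'];x0,A0=F.fk(q0,P);print(x0,o['tool_pos'])
for a in np.arange(-60,200,20):
    d=np.array([np.cos(.263)*np.cos(np.radians(a)),np.sin(.263)*np.cos(np.radians(a)),np.sin(np.radians(a))])
    q=ik(x0+62.5*d,A0,q0,800);x,A=F.fk(q,P);tz=A[:,2];print(a,(o['orientation'].T@d*62.5/10),x-x0,"tilt",np.arccos(-tz[2]),"az",np.arctan2(tz[1],tz[0]),q)
E
python3 t7.py
```

```text
[791.4   211.859 388.426] [784.332 208.051 397.083]
-60 [-0.096 -2.504  5.726] [ 30.175   8.124 -54.127] tilt 0.11282472278083566 az 0.10826027094659736 [ 0.513  0.857  1.354  0.048 -1.964 -0.229]
-40 [-0.073 -4.311  4.524] [ 34.482   9.21  -48.031] tilt 0.11979474448556934 az 0.11710746729111383 [ 0.513  0.932  1.49   0.051 -2.018 -0.225]
-20 [-0.041 -5.599  2.777] [ 31.51    8.326 -38.648] tilt 0.12787203844847553 az 0.12611202625476742 [ 0.514  0.92   1.49   0.054 -2.022 -0.225]
0 [-0.004 -6.211  0.695] [ 24.993   6.508 -25.121] tilt 0.13407526175099252 az 0.13223861804080933 [ 0.517  0.903  1.49   0.056 -2.033 -0.225]
20 [ 0.034 -6.074 -1.471] [15.542  3.925 -9.154] tilt 0.13771488982505 az 0.1355219812248242 [ 0.521  0.882  1.49   0.058 -2.05  -0.227]
40 [ 0.067 -5.205 -3.459] [4.07  0.827 7.468] tilt 0.13843292724545989 az 0.1360806993926799 [ 0.525  0.86   1.49   0.06  -2.072 -0.229]
60 [ 0.092 -3.708 -5.031] [-8.233 -2.467 23.031] tilt 0.13621722206996656 az 0.13401866258176906 [ 0.529  0.839  1.49   0.06  -2.096 -0.232]
80 [ 0.106 -1.763 -5.995] [-19.975  -5.581  35.987] tilt 0.13137821246282386 az 0.1293998563468743 [ 0.533  0.82   1.49   0.06  -2.119 -0.235]
100 [ 0.108  0.394 -6.237] [-29.68   -8.122  45.014] tilt 0.12449379590006492 az 0.12227585255182787 [ 0.536  0.807  1.49   0.059 -2.139 -0.238]
120 [ 0.096  2.504 -5.726] [-35.979  -9.727  49.067] tilt 0.1163343788236298 az 0.1127718613813806 [ 0.537  0.801  1.49   0.057 -2.153 -0.24 ]
140 [ 0.073  4.311 -4.524] [-46.231 -12.447  40.174] tilt 0.1128247227808623 az 0.10826027094664034 [ 0.541  0.651  1.23   0.053 -2.047 -0.251]
160 [ 0.041  5.599 -2.777] [-56.711 -15.269  21.376] tilt 0.1128247227808327 az 0.10826027094659668 [ 0.545  0.54   1.027  0.051 -1.956 -0.26 ]
180 [ 0.004  6.211 -0.695] [-60.351 -16.249  -0.   ] tilt 0.1128247227808327 az 0.10826027094659899 [ 0.547  0.484  0.906  0.05  -1.89  -0.265]
```

Emit:
play_rows(moves=[[0.6,-52,-34,0]])

```text
clock: 8.68
tool_pos: [793.4, 210.7, 404.5]
orientation: [[0.26, -0.954, 0.15], [-0.966, -0.259, 0.021], [0.019, -0.151, -0.988]]
contact_force: [-0.0, 0.6, -5.9]
width: 12.4
```

Emit:
play_rows(moves=[[0.6,-52,-34,0],[0.6,-52,-34,0]])

```text
clock: 8.93
tool_pos: [800.0, 211.9, 423.1]
orientation: [[0.259, -0.945, 0.202], [-0.966, -0.257, 0.034], [0.02, -0.204, -0.979]]
contact_force: [-0.1, 0.2, -5.4]
width: 12.9
```

```bash
python3 look.py 5 
```

```text
8.925
[ 0.53   0.847  1.492  0.081 -2.021 -0.223]
[799.953 211.896 423.147]
[[ 0.259 -0.945  0.202]
 [-0.966 -0.257  0.034]
 [ 0.02  -0.204 -0.979]]
[-0.101  0.192 -5.434]
[-0.195  1.114  0.032]
12.906106171006233
```

Emit:
play_rows(moves=[[-3,-52,-34,0],[-3,-52,-34,0]])

```text
clock: 9.18
tool_pos: [803.8, 220.2, 440.2]
orientation: [[0.259, -0.933, 0.249], [-0.966, -0.256, 0.045], [0.022, -0.252, -0.968]]
contact_force: [0.8, -0.2, -4.9]
width: 12.8
```

Emit:
play_rows(moves=[[-4,-52,-34,0],[-4,-52,-34,0]])

```text
clock: 9.43
tool_pos: [804.8, 228.8, 460.7]
orientation: [[0.258, -0.92, 0.295], [-0.966, -0.253, 0.057], [0.023, -0.3, -0.954]]
contact_force: [-0.1, -0.0, -4.7]
width: 12.9
```

Emit:
play_rows(moves=[[-4,-52,-34,0],[-4,-52,-34,0]])

```text
clock: 9.68
tool_pos: [803.7, 235.9, 484.2]
orientation: [[0.258, -0.904, 0.342], [-0.966, -0.25, 0.069], [0.023, -0.348, -0.937]]
contact_force: [-0.4, -0.7, -5.2]
width: 12.5
```

```bash
python3 look.py 6;python3 t7.py 
```

```text
9.675
[ 0.575  0.794  1.491  0.137 -1.932 -0.239]
[803.694 235.919 484.186]
[[ 0.258 -0.904  0.342]
 [-0.966 -0.25   0.069]
 [ 0.023 -0.348 -0.937]]
[-0.376 -0.684 -5.215]
[-0.44   1.788  0.061]
12.511358819403348
[821.481 245.358 462.789] [803.694 235.919 484.186]
-60 [-0.131 -1.047  6.16 ] [ 30.175   8.124 -54.127] tilt 0.35606447225342996 az 0.19899053929774083 [ 0.562  0.736  1.277  0.127 -1.776 -0.25 ]
-40 [-0.102 -3.091  5.431] [ 38.246   9.954 -46.455] tilt 0.36147362648583486 az 0.20031548059861323 [ 0.559  0.858  1.49   0.13  -1.86  -0.235]
-20 [-0.06  -4.763  4.047] [ 35.85    8.767 -38.107] tilt 0.370293993930692 az 0.2023650865501734 [ 0.56   0.848  1.49   0.133 -1.861 -0.234]
0 [-0.012 -5.86   2.174] [ 29.438   6.62  -25.59 ] tilt 0.3773534743077708 az 0.20390633049902304 [ 0.563  0.832  1.49   0.136 -1.871 -0.234]
20 [ 0.038 -6.25   0.04 ] [ 19.653   3.717 -10.545] tilt 0.38187260152943225 az 0.20484057566663202 [ 0.568  0.812  1.49   0.14  -1.887 -0.234]
40 [ 0.084 -5.886 -2.1  ] [7.453 0.335 5.287] tilt 0.3833863976236925 az 0.20513009213362768 [ 0.573  0.79   1.49   
[... 324 characters left out ...]
.147] [-30.231  -9.059  41.735] tilt 0.37032276572080125 az 0.20231171150607463 [ 0.59   0.734  1.49   0.15  -1.977 -0.241]
120 [ 0.131  1.047 -6.16 ] [-38.085 -10.632  46.063] tilt 0.3617791736682394 az 0.2003611438508078 [ 0.593  0.726  1.49   0.149 -1.994 -0.243]
140 [ 0.102  3.091 -5.431] [-46.231 -12.447  40.174] tilt 0.35606447225342996 az 0.19899053929774002 [ 0.597  0.612  1.295  0.144 -1.92  -0.259]
160 [ 0.06   4.763 -4.047] [-56.711 -15.269  21.376] tilt 0.35606447225342963 az 0.1989905392977407 [ 0.603  0.482  1.062  0.142 -1.819 -0.279]
180 [ 0.012  5.86  -2.174] [-60.351 -16.249  -0.   ] tilt 0.35606447225342963 az 0.19899053929774072 [ 0.605  0.416  0.927  0.14  -1.75  -0.291]
```

Emit:
play_rows(moves=[[-12,-58,-16,0],[-12,-58,-16,0]])

```text
clock: 9.93
tool_pos: [819.0, 261.8, 483.5]
orientation: [[0.259, -0.886, 0.386], [-0.966, -0.246, 0.082], [0.022, -0.394, -0.919]]
contact_force: [0.1, 0.5, -6.7]
width: 12.7
```

Emit:
play_rows(moves=[[-12,-58,-14,0],[-12,-58,-14,0]])

```text
clock: 10.18
tool_pos: [833.1, 285.6, 484.9]
orientation: [[0.259, -0.865, 0.43], [-0.966, -0.242, 0.096], [0.021, -0.44, -0.898]]
contact_force: [0.1, -1.2, -5.4]
width: 12.7
```

Emit:
play_rows(moves=[[-12,-58,-10,0],[-12,-58,-10,0]])

```text
clock: 10.42
tool_pos: [847.9, 307.6, 487.3]
orientation: [[0.26, -0.841, 0.474], [-0.965, -0.236, 0.111], [0.019, -0.486, -0.874]]
contact_force: [0.4, -0.0, -4.8]
width: 12.7
```

Emit:
play_rows(moves=[[-12,-58,-8,0],[-12,-58,-8,0]])

```text
clock: 10.68
tool_pos: [861.5, 327.9, 492.0]
orientation: [[0.262, -0.815, 0.517], [-0.965, -0.23, 0.127], [0.016, -0.532, -0.846]]
contact_force: [-0.1, -0.9, -5.7]
width: 12.6
```

```bash
python3 look.py 7 side scene
```

```text
10.775
[ 0.658  0.845  1.49   0.218 -1.692 -0.302]
[861.395 328.731 490.897]
[[ 0.263 -0.815  0.516]
 [-0.965 -0.231  0.127]
 [ 0.016 -0.531 -0.847]]
[ 0.396  0.282 -6.747]
[-0.7    2.633 -0.054]
12.587453766832649
```

View pics/side7.png

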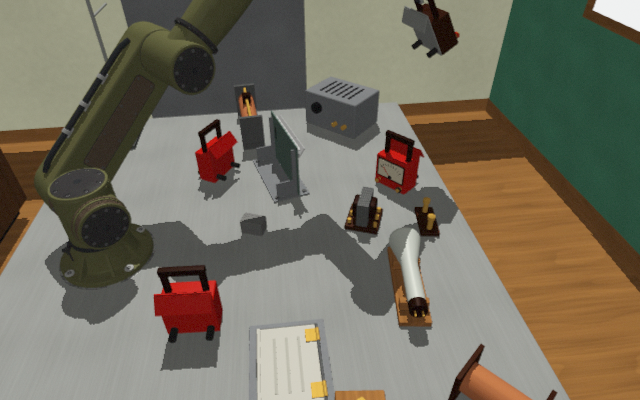

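```bash
cat > t8.py <<'E'
from h import *
np.set_printoptions(precision=2,suppress=True)
acc=[]
for f in ("scene0","scene2","scene3","scene7","side0","side7","wrist0"):
    try: W=np.load(f"pics/{f}_W.npy").reshape(-1,3)
    except Exception: continue
    yaw=.2633;n=np.array([np.cos(yaw),np.sin(yaw)]);e=np.array([-np.sin(yaw),np.cos(yaw)])
    k=(W[:,2]>3)&(W[:,2]<200)&(W[:,0]>430)&(W[:,0]<570)&(W[:,1]>150)&(W[:,1]<430); P=W[k]
    U=P[:,:2]@n-537;S=P[:,:2]@e;H=P[:,2]
    b=(H>50)&(H<120)&(abs(U)<4)&(S>45)
    print(f,"face U",np.percentile(U[b],[10,50,90]), "fit slope",np.polyfit(S[b],U[b],1) if b.sum()>30 else 0, "endU",np.percentile(U[(H>60)&(H<110)&(S<43)&(S>30)],[2,50,98]))
    m=(U>17.5)&(U<26)&(H>145)&(H<165)&(S>50)&(S<263)
    if m.sum()>10: print("   edge U98,H98",np.percentile(U[m],[90,98]),np.percentile(H[m],[90,98]),m.sum())
    m=(U>4)&(U<11)&(H>148)&(H<165)&(S>50)&(S<263)
    if m.sum()>10: print("   fold H",np.percentile(H[m],[10,50,90]),m.sum())
    m=(U>-6)&(U<1)&(H>163)&(S>50)&(S<263)
    if m.sum()>10: print("   top H",np.percentile(H[m],[10,50,90]),m.sum())
E
python3 t8.py; python3 - <<'E'
import cv2
a=cv2.imread('pics/scene7.png')[130:240,345:455];cv2.imwrite('pics/c2.png',cv2.resize(a,None,fx=5,fy=5,interpolation=cv2.INTER_CUBIC))
E
```

```text
scene0 face U [-2.5  -0.31  2.19] fit slope [-0.    0.02] endU [-5.29 -1.57  1.77]
   edge U98,H98 [23.91 24.84] [155.35 156.65] 127
   fold H [151.16 153.65 155.78] 135
   top H [163.86 166.75 169.01] 130
scene2 face U [-2.63 -0.29  2.34] fit slope [-0.    0.07] endU [-4.98 -0.87  2.53]
   edge U98,H98 [23.88 24.61] [155.81 156.77] 125
   fold H [151.54 153.85 155.87] 122
   top H [163.71 166.89 169.4 ] 122
scene3 face U [-2.58 -0.38  2.19] fit slope [-0.    0.37] endU [-4.62 -1.08  1.99]
   edge U98,H98 [24.19 24.95] [155.33 156.87] 55
   fold H [151.96 153.99 155.66] 50
   top H [164.04 167.29 169.61] 57
scene7 face U [-2.47 -0.25  2.26] fit slope [-0.    0.24] endU [-6.05 -0.53  1.59]
   edge U98,H98 [23.49 25.33] [155.68 157.33] 121
   fold H [151.55 153.6  155.72] 119
   top H [163.99 167.06 169.23] 125
side0 face U [-3.96 -3.96 -3.96] fit slope 0 endU [-6.53 -4.59 -1.82]
   edge U98,H98 [21.86 22.37] [155.14 155.89] 68
   fold H [152.31 153.74 155.45] 50
   top H [164.49 167.9  169.95] 68
side7 face U [-3.87 -3.68 -3.64] fit slope 0 endU [-6.42 -3.89 -1.5 ]
   edge U98,H98 [21.46 22.51] [156.08 156.81] 67
   fold H [151.95 153.85 155.22] 48
   top H [163.94 167.64 169.81] 69
wrist0 face U [0.3  1.14 3.53] fit slope [-0.02  2.69] endU [-3.38 -1.08  1.08]
```

View pics/c2.png

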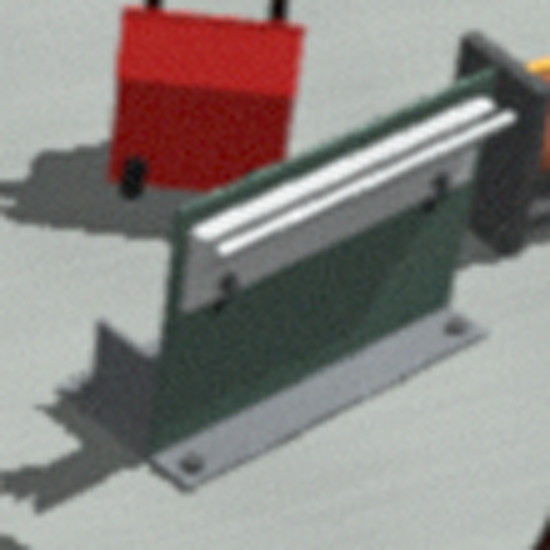

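```bash
cat > t9.py <<'E'
from h import *
import sys
np.set_printoptions(precision=1,suppress=True)
o=env.get_obs();A=o['orientation'];x=o['tool_pos']
tag=sys.argv[1]
for f in sys.argv[2:]:
    W=np.load(f"pics/{f}{tag}_W.npy").reshape(-1,3);W=W[np.isfinite(W[:,0])]
    T=(W-x)@A; M=np.c_[T[:,1],T[:,0],139.1-T[:,2]]
    k=(abs(M[:,0])<75)&(abs(M[:,1])<65)&(M[:,2]>-15)&(M[:,2]<135);m=M[k];print(f,len(m))
    b=m[(m[:,2]>10)&(m[:,2]<80)]; print("body x",np.percentile(b[:,0],[1,5,50,95,99]),"y",np.percentile(b[:,1],[1,5,95,99]))
    b=m[(abs(m[:,0])<20)]; print("z",np.percentile(b[:,2],[1,5,50,95,99]))
    # front face slope
    b=m[(m[:,0]<-15)&(m[:,2]>15)&(m[:,2]<90)&(abs(m[:,1])<45)]
    if len(b)>30: print("front x vs z",np.polyfit(b[:,2],b[:,0],1),"vs y",np.polyfit(b[:,1],b[:,0],1)[0])
    b=m[(abs(m[:,0])<22)&(m[:,2]>90)&(m[:,2]<110)]
    if len(b)>30: print("top z vs x",np.polyfit(b[:,0],b[:,2],1))
    # strip upper face: from (31,130) to (53.8,95)
    b=m[(m[:,0]>30)&(m[:,2]>88)]
    if len(b)>20: print("strip",len(b),np.polyfit(b[:,0],b[:,2],1),b.max(0),b.min(0))
E
python3 t9.py 7 scene side
```

```text
scene 5085
body x [-36.1 -28.9 -22.2  32.6  55.5] y [-48.7 -37.1  55.9  56.9]
z [  1.9   8.3  77.3 126.7 133.3]
front x vs z [ -0. -25.] vs y -0.0006529492386394965
top z vs x [ 0.  99.5]
strip 286 [ -0.5 127.5] [ 56.5  58.8 131.1] [ 30.  -57.1  88.2]
side 1961
body x [-30.6 -17.9  30.9  57.9  64.2] y [-50.8 -35.9  58.1  59.3]
z [  3.7  12.1  85.3 122.2 131.9]
top z vs x [ 0.  99.7]
strip 485 [ -0.8 148.4] [ 57.7  59.1 133.9] [ 30.3 -54.4  88.8]
```

```bash
cat > plan.py <<'E'
from h import *
np.set_printoptions(precision=2,suppress=True)
YAW=.2633;n=np.array([np.cos(YAW),np.sin(YAW),0]);e=np.array([-np.sin(YAW),np.cos(YAW),0])
D=537.;S0=156.5;ROOT=129.3;ZC=139.1
def obs(): o=env.get_obs(); return o['tool_pos'],o['orientation'],o
def tip_now(A,x): 
    p=x+A@np.array([0,53.8,ZC-95.1]); return p@n-D-3,p@e-S0,p[2]-ROOT
def shift_tip(u,s,h,A,x):
    t=n*(D+3+u)+e*(S0+s)+np.array([0,0,ROOT+h]); return A.T@(t-A@np.array([0,53.8,ZC-95.1])-x)/10
def meter_pt(m,A,x):
    p=x+A@np.array([m[1],m[0],ZC-m[2]]); return p@n-D,p@e-S0,p[2]
E
python3 - <<'E'
from plan import *
x,A,o=obs();print("tip u,s,h",tip_now(A,x), "bottom",meter_pt((-28,0,0),A,x))
print("yaw",np.arctan2(A[0,0],-A[1,0]))
for h in (90,60,45,36): 
    s=shift_tip(13,0,h,A,x);print(h,s,x+A@s*10)
E
```

```text
tip u,s,h (np.float64(355.0413435921986), np.float64(-64.40920680764681), np.float64(295.75412575287226)) bottom (np.float64(477.8537057284161), np.float64(-64.63959349017709), np.float64(387.90315266579984))
yaw 0.26632115640219234
90 [-6.87 39.84 -0.81] [514.38 301.9  285.14]
60 [-6.92 41.43  1.74] [514.38 301.9  255.14]
45 [-6.94 42.22  3.01] [514.38 301.9  240.14]
36 [-6.96 42.7   3.77] [514.38 301.9  231.14]
```

Emit:
play_rows(moves=[[-0.4,2,0,0],[-1,6,0,0],[-1.8,10.5,0,0],[-2.6,15.5,0,0],[-3.5,20.5,0,0],[-4.4,25.5,0,0],[-5.2,30,0,0],[-6,34.5,0.2,0],[-6.6,38,0.6,0],[-6.9,40.3,1,0],[-6.9,41.2,1.5,0],[-6.9,41.4,1.7,0]])

```text
clock: 12.28
tool_pos: [515.4, 300.9, 256.5]
orientation: [[0.262, -0.814, 0.518], [-0.965, -0.229, 0.128], [0.015, -0.534, -0.846]]
contact_force: [0.3, -0.3, -4.4]
width: 12.3
```

Emit:
play_rows(moves=[[0,0,0,0],[0,0,0,0]])

```text
clock: 12.52
tool_pos: [516.0, 301.2, 257.1]
orientation: [[0.261, -0.814, 0.519], [-0.965, -0.229, 0.127], [0.015, -0.534, -0.845]]
contact_force: [-0.3, 0.5, -5.0]
width: 12.4
```

```bash
python3 look.py 8 side scene wrist; python3 - <<'E'
from plan import *
x,A,o=obs();print("tip u,s,h",tip_now(A,x),"tilt",np.arccos(-A[2,2]),"az",np.arctan2(A[1,2],A[0,2]))
a=cv2.imread('pics/side8.png')[40:240,200:400];b=cv2.imread('pics/scene8.png')[50:250,320:520]
cv2.imwrite('pics/c3.png',cv2.resize(np.hstack([a,b]),None,fx=2,fy=2,interpolation=cv2.INTER_CUBIC))
E
```

```text
12.675
[ 1.083 -0.446 -0.539  0.458 -1.124 -0.94 ]
[515.747 301.165 256.644]
[[ 0.262 -0.814  0.519]
 [-0.965 -0.229  0.127]
 [ 0.016 -0.534 -0.846]]
[-0.38   0.233 -6.084]
[-0.598  2.613  0.007]
12.809759983006236
tip u,s,h (np.float64(14.345530016952125), np.float64(-1.0040357227919117), np.float64(61.42871499593849)) tilt 0.5631963750790506 az 0.24013062475052846
```

View pics/c3.png

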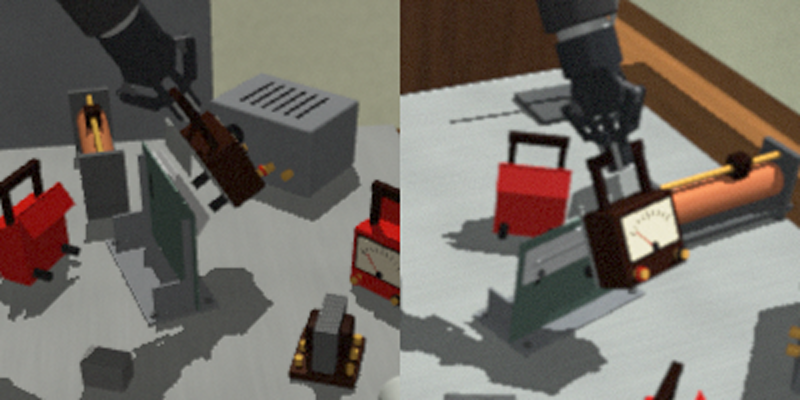

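View pics/wrist8.png

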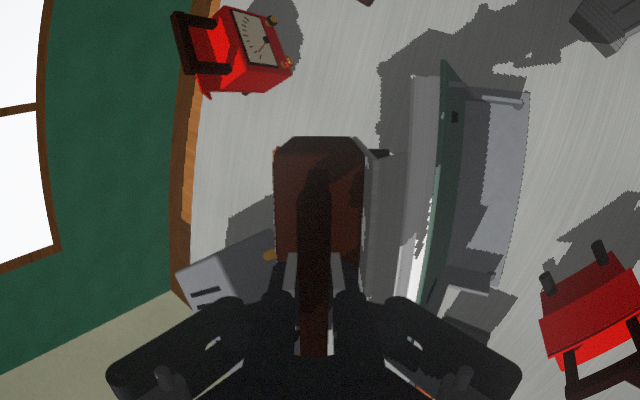

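```bash
cat > t10.py <<'E'
from plan import *
import sys
tag=sys.argv[1]
W=np.load(f"pics/wrist{tag}_W.npy");im=cv2.imread(f"pics/wrist{tag}.png")
U=W@n-D;S=W@e-S0;H=W[...,2]
for v in (100,120,140,180,200,220):
    print("row",v)
    for c in range(356,450,3):
        print(c,np.round([U[v,c]-3,S[v,c],H[v,c]-ROOT],1).tolist(),end=" | ")
    print()
k=np.isfinite(U)&(abs(S)<125)&(abs(U)<60)
E
python3 t10.py 8
```

```text
row 100
356 [134.8, -93.9, -128.3] | 359 [131.6, -94.1, -130.8] | 362 [126.5, -94.1, -129.0] | 365 [122.4, -94.3, -129.3] | 368 [118.2, -94.4, -129.3] | 371 [113.6, -94.4, -128.1] | 374 [110.1, -94.6, -129.9] | 377 [105.6, -94.7, -129.0] | 380 [nan, nan, nan] | 383 [97.9, -95.1, -130.3] | 386 [93.3, -95.2, -128.6] | 389 [89.9, -95.4, -130.3] | 392 [85.5, -95.5, -129.1] | 395 [81.3, -95.7, -128.4] | 398 [77.4, -95.9, -128.5] | 401 [74.2, -96.2, -131.0] | 404 [70.3, -96.4, -130.9] | 407 [66.1, -96.5, -129.8] | 410 [21.7, -89.8, 23.8] | 413 [18.8, -89.8, 26.5] | 416 [17.0, -90.0, 24.6] | 419 [15.7, -90.3, 20.6] | 422 [13.6, -90.5, 19.6] | 425 [11.8, -90.8, 17.3] | 428 [8.4, -90.7, 22.9] | 431 [5.6, -90.7, 25.7] | 434 [3.4, -90.8, 25.7] | 437 [1.5, -91.1, 24.1] | 440 [-3.4, -90.4, 40.7] | 443 [-5.2, -90.6, 39.3] | 446 [-6.2, -91.2, 32.2] | 449 [-6.1, -92.2, 16.1] | 
row 120
356 [134.8, -67.2, -129.9] | 359 [129.8, -67.4, -128.4] | 362 [126.2, -67.6, -130.0] | 365 [121.6, -67.9, -129.1] | 368 [117.2, -68.1, -128.8] | 371 [113.2, -68.3, -129.2] | 374 [109.9, -68.5, -131.6] | 377 [105.8, -6
[... 3328 characters left out ...]
20.8, -21.1, 99.1] | 371 [16.5, -24.0, 105.9] | 374 [15.2, -23.9, 104.8] | 377 [15.0, -22.7, 100.7] | 380 [14.5, -21.7, 97.0] | 383 [14.1, -20.5, 93.1] | 386 [13.4, -19.6, 89.6] | 389 [13.0, -18.3, 85.1] | 392 [12.6, -16.9, 80.4] | 395 [12.2, -15.4, 75.3] | 398 [11.9, -13.6, 69.6] | 401 [10.8, -12.8, 66.1] | 404 [19.0, 1.4, 26.0] | 407 [17.0, 1.6, 24.2] | 410 [15.2, 2.0, 21.6] | 413 [13.5, 2.6, 18.6] | 416 [11.6, 3.2, 15.6] | 419 [7.5, -0.3, 24.0] | 422 [4.9, -1.1, 25.1] | 425 [2.5, -1.6, 25.3] | 428 [0.4, -1.7, 24.0] | 431 [-4.6, -7.8, 40.6] | 434 [-6.7, -8.1, 40.2] | 437 [-6.5, -2.9, 23.6] | 440 [-6.6, 2.7, 5.8] | 443 [-6.5, 9.7, -16.5] | 446 [-6.5, 17.6, -41.7] | 449 [-6.4, 27.3, -72.8] |
```

Emit:
play_rows(moves=[[0,0.25,0.5,0],[0,0.7,1.2,0],[0,1.2,2,0],[0,1.5,2.5,0],[0,1.62,2.7,0],[0,1.62,2.7,0],[0,1.62,2.7,0]])

```text
clock: 13.55
tool_pos: [516.4, 301.0, 225.5]
orientation: [[0.262, -0.814, 0.519], [-0.965, -0.229, 0.128], [0.015, -0.534, -0.845]]
contact_force: [0.4, 0.2, -5.5]
width: 12.5
```

```bash
python3 look.py 9 wrist; python3 - <<'E'
from plan import *
x,A,o=obs();print("tip u,s,h",tip_now(A,x))
W=np.load("pics/wrist9_W.npy");U=W@n-D-3;S=W@e-S0;H=W[...,2]-ROOT
for v in (110,160,180,200,220):
    print(v,[np.round([c,U[v,c],S[v,c],H[v,c]],1).tolist() for c in range(380,444,3)])
E
```

```text
13.6
[ 1.079 -0.448 -0.601  0.47  -1.068 -0.965]
[516.343 301.015 225.43 ]
[[ 0.262 -0.814  0.519]
 [-0.965 -0.229  0.128]
 [ 0.015 -0.534 -0.845]]
[ 0.642  0.163 -5.318]
[-0.645  2.667  0.01 ]
12.857565564591063
tip u,s,h (np.float64(14.91427289475564), np.float64(-1.2948296431505923), np.float64(30.204043459394768))
110 [[380.0, 90.5, -82.0, -129.5], [383.0, 86.9, -82.2, -129.8], [386.0, 83.5, -82.4, -130.6], [389.0, 79.4, -82.6, -129.6], [392.0, 75.8, -82.8, -129.8], [395.0, 72.1, -83.0, -129.4], [398.0, 22.1, -81.8, 23.0], [401.0, 19.4, -81.9, 25.2], [404.0, 17.9, -82.0, 23.5], [407.0, 16.1, -82.2, 22.9], [410.0, 14.6, -82.3, 20.9], [413.0, 13.3, -82.5, 18.3], [416.0, 11.8, -82.7, 16.3], [419.0, 7.5, -82.7, 26.0], [422.0, 5.8, -82.8, 24.8], [425.0, 3.9, -83.0, 24.7], [428.0, 1.9, -83.1, 25.4], [431.0, -2.6, -83.0, 39.0], [434.0, -4.6, -83.2, 40.2], [437.0, -6.1, -83.3, 38.4], [440.0, -6.4, -83.7, 30.0], [443.0, -6.3, -84.1, 17.4]]
160 [[380.0, 16.1, -55.4, 69.5], [383.0, 15.0, -55.4, 68.2], [386.0, 15.0, -54.8, 63.5], [389.0, 14.4, -54.5, 60.2], [392.0, 14.4, -53.8, 54.6], [395.0
[... 1607 characters left out ...]
 23.8], [437.0, -6.7, -23.8, 11.4], [440.0, -6.3, -19.2, -6.7], [443.0, -6.5, -15.3, -22.9]]
220 [[380.0, 14.8, -22.3, 66.6], [383.0, 14.7, -20.7, 61.6], [386.0, 14.3, -19.5, 57.4], [389.0, 13.9, -18.2, 52.9], [392.0, 12.9, -17.5, 50.0], [395.0, 12.8, -15.7, 44.0], [398.0, 12.5, -13.9, 38.3], [401.0, 11.9, -12.4, 33.0], [404.0, 13.3, -7.9, 19.5], [407.0, 12.0, -7.2, 16.3], [410.0, 7.7, -10.9, 25.4], [413.0, 5.8, -11.0, 24.6], [416.0, 3.5, -11.7, 25.6], [419.0, 1.6, -11.9, 24.8], [422.0, -3.1, -17.3, 39.1], [425.0, -5.0, -17.6, 38.9], [428.0, -6.4, -17.0, 36.2], [431.0, -6.9, -14.4, 27.5], [434.0, -6.6, -9.7, 12.6], [437.0, -6.7, -4.9, -2.5], [440.0, -6.5, 1.0, -21.2], [443.0, nan, nan, nan]]
```

View pics/wrist9.png

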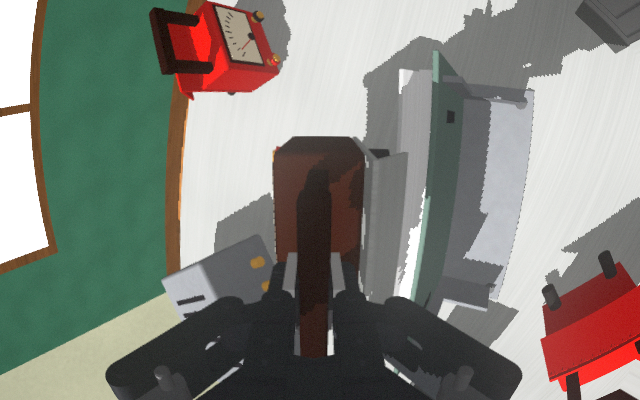

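Emit:
play_rows(moves=[[0,0.1,0.17,0],[0,0.21,0.34,0],[0,0.32,0.51,0],[0,0.37,0.59,0],[0,0.37,0.59,0]])

```text
clock: 14.22
tool_pos: [516.3, 300.7, 217.9]
orientation: [[0.262, -0.814, 0.518], [-0.965, -0.23, 0.127], [0.016, -0.534, -0.846]]
contact_force: [-0.6, -0.8, -5.5]
width: 12.7
```

Emit:
play_rows(moves=[[0,0.03,0.05,0],[0,0.05,0.085,0]])

```text
clock: 14.48
tool_pos: [516.4, 300.8, 217.0]
orientation: [[0.262, -0.814, 0.519], [-0.965, -0.23, 0.127], [0.016, -0.534, -0.846]]
contact_force: [0.0, -0.1, -5.1]
width: 12.4
```

Emit:
play_rows(moves=[[0,0.03,0.05,0],[0,0.05,0.085,0]])

```text
clock: 14.72
tool_pos: [516.4, 300.7, 216.0]
orientation: [[0.262, -0.814, 0.518], [-0.965, -0.23, 0.127], [0.016, -0.534, -0.846]]
contact_force: [0.4, 0.3, -5.2]
width: 12.1
```

Emit:
play_rows(moves=[[0,0.03,0.05,0],[0,0.05,0.085,0]])

```text
clock: 14.98
tool_pos: [516.5, 300.8, 215.4]
orientation: [[0.262, -0.814, 0.519], [-0.965, -0.23, 0.127], [0.015, -0.534, -0.845]]
contact_force: [-1.0, -0.7, -3.5]
width: 12.8
```

Emit:
play_rows(moves=[[0,0.03,0.05,0],[0,0.05,0.085,0]])

```text
clock: 15.22
tool_pos: [516.6, 300.9, 214.8]
orientation: [[0.262, -0.813, 0.519], [-0.965, -0.229, 0.128], [0.015, -0.534, -0.845]]
contact_force: [-2.0, -1.0, -0.4]
width: 12.3
```

Emit:
play_rows(moves=[[0,0.03,0.05,0],[0,0.05,0.085,0]])

```text
clock: 15.48
tool_pos: [516.7, 301.0, 214.2]
orientation: [[0.262, -0.813, 0.52], [-0.965, -0.229, 0.128], [0.015, -0.535, -0.845]]
contact_force: [-3.5, -1.7, 1.3]
width: 12.7
```

```bash
cat > path.py <<'E'
from plan import *
from scipy.optimize import brentq
def tipfor(th,marg=1.5):
    b=np.radians(55+th); s=np.array([np.cos(b),np.sin(b)]);m=np.array([np.sin(b),-np.cos(b)])
    k=26/18
    def tip(u):
        # h so that outer corner on cleat, or parallel dist
        return np.array([u,k*(u+1.5*m[0])-1.5*m[1]])
    def clear(u):
        t=tip(u); v=[]
        for H in (22,24.5):
            f=t-1.5*m; a=(H-f[1])/s[1]; v.append((f+a*s)[0]-8 if a>0 else 99)
        return min(v)-marg
    u=1.0 if clear(1.0)>=0 else brentq(clear,1,18) if clear(1.0)*clear(18)<0 else 13
    return tip(u)
def handle(th,tip):
    t=np.radians(th);c,s=np.cos(t),np.sin(t)
    return tip+np.array([53.8*c-64.9*s, 64.9*c+53.8*s])
if __name__=="__main__":
    for th in (30.8,28,25,22,20,17,15,12,10,7.5,5,2.5,0):
        t=tipfor(th); print(th,t,handle(th,t))
E
python3 path.py
```

```text
30.8 [10.69 17.71] [ 23.67 101.  ]
28 [10.45 17.43] [27.48 99.99]
25 [10.15 17.06] [31.48 98.61]
22 [ 9.79 16.59] [35.36 96.92]
20 [ 9.5 16.2] [37.86 95.59]
17 [ 8.95 15.45] [41.42 93.24]
15 [ 8.47 14.78] [43.64 91.4 ]
12 [ 7.46 13.36] [46.59 88.03]
10 [ 6.46 11.92] [48.17 85.18]
7.5 [4.43 9.02] [49.3  80.38]
5 [1.   4.07] [48.94 73.41]
2.5 [1.   4.08] [51.92 71.26]
0 [1.   4.08] [54.8  68.98]
```

```bash
cat > go.py <<'E'
import sys
from plan import *
D=537.6;ROOT=129.5
x,A,o=obs()
b=x-A[:,2]*20.9
u,h=b@n-D-3,b[2]-ROOT
print("handle now",u,b@e-S0,h,"F",o['contact_force'],"w",o['width'],o['clock'])
for a in sys.argv[1:]:
    U,Hh=map(float,a.split(','))
    print(a,(A.T@(n*(U-u)+np.array([0,0,Hh-h])))/10)
E
python3 go.py 25.5,103.2 28,100.5 31.5,99 37.9,96 43.6,91.8 48.2,85.5 49.3,80.8 49,74 52,71.5 54.8,69
```

```text
handle now 25.453672586458765 -0.11313704497908361 102.36888038766494 F [-3.47 -1.7   1.28] w 12.739214384808626 15.475
25.5,103.2 [ 0.   -0.05 -0.07]
28,100.5 [-0.   -0.12  0.29]
31.5,99 [-0.   -0.33  0.61]
37.9,96 [-0.01 -0.71  1.2 ]
43.6,91.8 [-0.01 -0.97  1.86]
48.2,85.5 [-0.02 -1.02  2.64]
49.3,80.8 [-0.03 -0.86  3.1 ]
49,74 [-0.04 -0.47  3.66]
52,71.5 [-0.04 -0.59  4.03]
54.8,69 [-0.04 -0.69  4.39]
```

Emit:
play_rows(moves=[[0,-0.05,-0.085,0],[0,-0.05,-0.085,0]])

```text
clock: 15.72
tool_pos: [516.4, 300.8, 214.1]
orientation: [[0.262, -0.814, 0.518], [-0.965, -0.23, 0.127], [0.015, -0.534, -0.846]]
contact_force: [-3.1, -0.2, -0.5]
width: 12.4
```

Emit:
play_rows(moves=[[0,0,0,0],[0,0,0,0]], newtons=25)

```text
clock: 15.98
tool_pos: [516.5, 300.8, 214.1]
orientation: [[0.262, -0.814, 0.519], [-0.965, -0.23, 0.127], [0.016, -0.534, -0.846]]
contact_force: [-2.3, -0.4, -0.7]
width: 12.1
```

```bash
python3 go.py 28,100.5 31.5,99
```

```text
handle now 25.202278393100187 -0.21570164867199537 102.24708095621665 F [-2.29 -0.38 -0.66] w 12.085921372027284 15.975
28,100.5 [-0.   -0.14  0.3 ]
31.5,99 [-0.   -0.36  0.61]
```

Emit:
play_rows(moves=[[0,-0.05,0.05,0],[0,-0.1,0.12,0],[0,-0.18,0.24,0],[0,-0.18,0.24,0]])

```text
clock: 16.48
tool_pos: [519.0, 301.5, 213.6]
orientation: [[0.262, -0.814, 0.518], [-0.965, -0.229, 0.127], [0.015, -0.534, -0.846]]
contact_force: [-9.4, -1.7, 4.4]
width: 12.7
```

```bash
python3 go.py 31.5,99.5 37.9,96
```

```text
handle now 27.846162701389858 -0.2585421668661638 101.73979299709652 F [-9.4  -1.66  4.44] w 12.710872607762575 16.475
31.5,99.5 [-0.   -0.19  0.38]
37.9,96 [-0.01 -0.54  1.02]
```

Emit:
play_rows(moves=[[0,0.1,-0.02,0],[0,0.1,-0.02,0]], newtons=20)

```text
clock: 16.73
tool_pos: [518.3, 301.3, 213.7]
orientation: [[0.262, -0.813, 0.519], [-0.965, -0.229, 0.128], [0.015, -0.534, -0.845]]
contact_force: [-6.3, -2.2, 3.8]
width: 12.9
```

Emit:
play_rows(moves=[[0,0,0,0],[0,0,0,0],[0,0,0,0]], fingers=1.4)

```text
clock: 17.1
tool_pos: [518.3, 301.2, 212.4]
orientation: [[0.262, -0.814, 0.518], [-0.965, -0.23, 0.127], [0.016, -0.533, -0.846]]
contact_force: [-3.4, -0.2, -0.7]
width: 14.3
```

```bash
python3 look.py 10 wrist; python3 go.py 31.5,99.5 37.9,96
```

```text
17.15
[ 1.073 -0.442 -0.621  0.475 -1.043 -0.973]
[518.265 301.229 212.481]
[[ 0.262 -0.814  0.518]
 [-0.965 -0.23   0.127]
 [ 0.016 -0.534 -0.846]]
[-2.432 -0.582 -0.001]
[-0.512  2.76   0.044]
14.183983255745257
handle now 27.051226566455284 -0.28435073046682646 100.65532209912328 F [-2.43 -0.58 -0.  ] w 14.183983255745257 17.15
31.5,99.5 [-0.   -0.31  0.34]
37.9,96 [-0.01 -0.67  0.97]
```

Emit:
play_rows(moves=[[0,-0.06,0.05,0],[0,-0.12,0.11,0],[0,-0.19,0.17,0],[0,-0.19,0.17,0]])

```text
clock: 17.65
tool_pos: [520.6, 301.8, 212.1]
orientation: [[0.262, -0.814, 0.518], [-0.965, -0.23, 0.127], [0.016, -0.533, -0.846]]
contact_force: [-4.8, -1.0, 0.7]
width: 13.8
```

Emit:
play_rows(moves=[[0,0,0,0],[0,0,0,0],[0,0,0,0]], fingers=1.5)

```text
clock: 18.02
tool_pos: [520.5, 301.6, 211.1]
orientation: [[0.262, -0.815, 0.518], [-0.965, -0.23, 0.126], [0.016, -0.532, -0.846]]
contact_force: [-1.5, -0.8, -6.3]
width: 15.0
```

```bash
python3 go.py 31.5,99.5 37.9,96
```

```text
handle now 29.347423505836673 -0.5259830681000892 99.33210917536462 F [-1.46 -0.78 -6.27] w 15.031774387771623 18.025
31.5,99.5 [ 0.   -0.19  0.1 ]
37.9,96 [-0.   -0.55  0.74]
```

Emit:
play_rows(moves=[[0,-0.06,0.04,0],[0,-0.12,0.08,0],[0,-0.19,0.12,0],[0,-0.19,0.12,0]])

```text
clock: 18.52
tool_pos: [522.8, 302.4, 212.0]
orientation: [[0.262, -0.814, 0.518], [-0.965, -0.23, 0.127], [0.016, -0.533, -0.846]]
contact_force: [-1.5, -1.4, -5.1]
width: 15.0
```

```bash
cat > strip.py <<'E'
import sys
from plan import *
D=537.6;ROOT=129.5
env.get_obs()
tag=sys.argv[1];p,d=env.snapshot("wrist");W=cloud("wrist",d,env.camera_model("wrist"));cv2.imwrite(f"pics/wrist{tag}.png",p);np.save(f"pics/wrist{tag}_W.npy",W)
U=W@n-D-3;S=W@e-S0;H=W[...,2]-ROOT
for v in map(int,sys.argv[2:]):
    print(v,[tuple(int(round(float(t)*10))/10 if np.isfinite(t) else None for t in (U[v,c],H[v,c])) for c in range(350,432,4)])
E
python3 strip.py 11 160 200; python3 go.py 34.5,98 37.9,96
```

```text
160 [(46.8, 39.8), (45.0, 37.8), (42.4, 38.0), (40.6, 36.1), (37.8, 36.8), (35.7, 35.6), (34.9, 31.1), (22.9, 56.9), (21.0, 56.2), (19.6, 54.0), (17.7, 53.1), (16.2, 50.8), (15.2, 47.1), (14.3, 42.2), (13.7, 36.2), (12.5, 31.5), (11.5, 25.7), (10.1, 21.3), (6.9, 24.8), (4.5, 24.6), (2.1, 24.5)]
200 [(45.9, 39.3), (43.7, 38.2), (40.9, 38.5), (38.7, 37.4), (36.9, 35.4), (35.0, 33.6), (29.7, 40.8), (20.1, 60.8), (18.1, 60.1), (17.1, 56.9), (16.3, 52.5), (15.1, 49.1), (14.7, 42.4), (13.2, 39.4), (12.4, 33.2), (11.4, 27.2), (10.4, 20.9), (6.9, 25.3), (4.3, 25.7), (2.2, 23.9), (-0.3, 23.9)]
handle now 31.74982401654563 -0.3446595610910492 100.28255176972073 F [-1.85  0.08 -5.24] w 15.176387121102454 18.575
34.5,98 [-0.   -0.11  0.34]
37.9,96 [-0.01 -0.29  0.69]
```

View pics/wrist11.png

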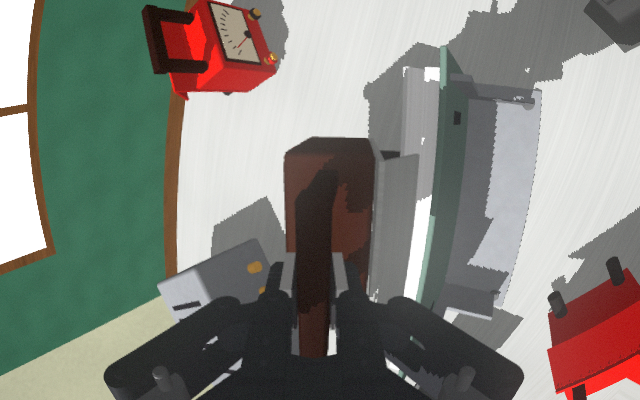

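Emit:
play_rows(moves=[[0,-0.04,0.08,0],[0,-0.08,0.2,0],[0,-0.12,0.32,0],[0,-0.12,0.32,0]], fingers=1.6)

```text
clock: 19.08
tool_pos: [525.5, 303.1, 209.9]
orientation: [[0.262, -0.814, 0.518], [-0.965, -0.23, 0.127], [0.016, -0.533, -0.846]]
contact_force: [0.4, -0.1, -6.2]
width: 16.1
```

```bash
python3 strip.py 12 200; python3 go.py 34.5,98 37.9,96
```

```text
200 [(48.7, 37.1), (46.2, 36.8), (44.4, 34.7), (41.8, 34.7), (39.4, 34.0), (37.3, 32.7), (35.1, 31.7), (33.6, 28.8), (20.6, 59.1), (18.6, 58.6), (17.6, 55.0), (16.7, 50.9), (15.8, 46.3), (14.6, 42.6), (13.5, 37.7), (12.0, 34.5), (11.2, 27.4), (9.6, 23.3), (6.7, 25.7), (4.3, 25.3), (2.0, 24.8)]
handle now 34.52999539813163 -0.3483832170015262 98.2188264094689 F [ 0.56  0.64 -5.52] w 16.10228188214343 19.125
34.5,98 [-0.    0.01  0.02]
37.9,96 [-0.   -0.17  0.37]
```

Emit:
play_rows(moves=[[0,-0.06,0.08,0],[0,-0.12,0.2,0],[0,-0.2,0.35,0],[0,-0.2,0.35,0]])

```text
clock: 19.62
tool_pos: [529.1, 304.2, 208.9]
orientation: [[0.262, -0.814, 0.519], [-0.965, -0.229, 0.128], [0.015, -0.534, -0.845]]
contact_force: [-2.6, -0.0, -1.9]
width: 16.1
```

Emit:
play_rows(moves=[[0,0,0,0],[0,0,0,0],[0,0,0,0]], fingers=1.7)

```text
clock: 20.0
tool_pos: [528.8, 304.0, 207.7]
orientation: [[0.262, -0.814, 0.518], [-0.965, -0.23, 0.127], [0.016, -0.533, -0.846]]
contact_force: [0.7, 0.5, -6.0]
width: 17.1
```

```bash
python3 strip.py 13 200; python3 go.py 41.4,93.5
```

```text
200 [(52.0, 35.2), (49.6, 34.6), (47.1, 34.3), (45.2, 32.5), (42.1, 33.7), (40.4, 31.5), (37.5, 32.1), (35.1, 31.8), (33.5, 29.2), (21.6, 57.7), (20.7, 53.9), (18.0, 55.6), (17.5, 50.1), (16.1, 47.2), (15.0, 43.3), (13.8, 38.7), (12.3, 35.7), (10.7, 32.0), (9.5, 26.6), (7.4, 24.8), (5.0, 25.1)]
handle now 37.96177587114562 -0.37568874924323836 95.95166923119433 F [ 1.63  0.95 -6.45] w 16.906024145408438 20.05
41.4,93.5 [-0.   -0.16  0.39]
```

Emit:
play_rows(moves=[[0,-0.06,0.08,0],[0,-0.12,0.2,0],[0,-0.19,0.37,0],[0,-0.19,0.37,0]])

```text
clock: 20.55
tool_pos: [532.5, 305.0, 206.3]
orientation: [[0.262, -0.814, 0.519], [-0.965, -0.23, 0.127], [0.016, -0.534, -0.845]]
contact_force: [-1.0, -0.3, -4.6]
width: 17.1
```

```bash
python3 strip.py 14 200; python3 go.py 42.5,92 44,91 46.6,88 48.2,85
```

```text
200 [(55.7, 34.1), (53.2, 33.7), (51.2, 32.1), (48.5, 32.2), (46.4, 30.9), (43.9, 30.7), (41.5, 30.3), (39.3, 29.4), (36.8, 29.2), (25.1, 57.3), (23.1, 56.9), (22.2, 52.9), (20.7, 50.9), (19.5, 47.3), (18.1, 44.6), (16.6, 41.5), (15.5, 36.9), (14.1, 32.9), (12.5, 29.3), (11.1, 24.3), (9.6, 19.3)]
handle now 41.743507040969575 -0.34976614509051274 94.52588641061976 F [-0.23 -0.62 -4.73] w 17.1403495307756 20.6
42.5,92 [-0.    0.07  0.25]
44,91 [-0.01 -0.    0.42]
46.6,88 [-0.01 -0.06  0.81]
48.2,85 [-0.01 -0.04  1.15]
```

Emit:
play_rows(moves=[[0,0,0.1,0],[0,0,0.22,0],[0,0,0.36,0],[0,0,0.36,0]])

```text
clock: 21.1
tool_pos: [534.4, 305.5, 203.5]
orientation: [[0.262, -0.814, 0.519], [-0.965, -0.23, 0.128], [0.015, -0.534, -0.845]]
contact_force: [-2.9, -0.9, -1.1]
width: 17.2
```

Emit:
play_rows(moves=[[0,0,0,0],[0,0,0,0],[0,0,0,0]], fingers=1.8)

```text
clock: 21.48
tool_pos: [534.1, 305.2, 202.3]
orientation: [[0.262, -0.814, 0.518], [-0.965, -0.23, 0.126], [0.016, -0.533, -0.846]]
contact_force: [-0.3, 0.3, -5.7]
width: 18.2
```

```bash
python3 strip.py 15 180 200; python3 go.py 44,91 46.6,88 48.2,85
```

```text
180 [(47.7, 52.0), (50.7, 40.4), (52.3, 31.3), (50.9, 28.4), (48.2, 28.7), (46.3, 27.1), (43.9, 26.8), (41.3, 27.0), (39.0, 26.5), (37.1, 24.6), (34.4, 25.6), (23.8, 52.5), (22.3, 50.7), (20.6, 49.3), (19.4, 46.0), (17.8, 44.3), (16.7, 40.0), (15.1, 37.4), (13.5, 34.9), (12.2, 30.2), (10.5, 27.1)]
200 [(57.5, 30.0), (55.0, 29.6), (52.7, 28.8), (50.1, 28.6), (48.1, 27.2), (45.6, 26.8), (42.9, 27.3), (40.2, 27.6), (38.6, 25.1), (36.4, 23.9), (24.6, 53.8), (22.7, 53.2), (21.5, 50.1), (19.7, 49.3), (18.5, 45.8), (17.1, 42.8), (15.9, 38.7), (14.6, 34.7), (12.8, 32.3), (11.4, 28.0), (9.6, 25.0)]
handle now 43.46670231338919 -0.4729572241304254 90.6982424043031 F [-0.09  0.52 -5.34] w 18.425830124059004 21.525
44,91 [ 0.   -0.06  0.  ]
46.6,88 [-0.   -0.12  0.4 ]
48.2,85 [-0.01 -0.1   0.73]
```

Emit:
play_rows(moves=[[0,-0.05,0.1,0],[0,-0.1,0.25,0],[0,-0.15,0.4,0],[0,-0.14,0.52,0],[0,-0.14,0.52,0]])

```text
clock: 22.15
tool_pos: [538.2, 306.5, 199.7]
orientation: [[0.262, -0.814, 0.519], [-0.965, -0.23, 0.127], [0.015, -0.534, -0.845]]
contact_force: [-1.2, 0.4, -2.8]
width: 17.6
```

```bash
python3 strip.py 16 200; python3 go.py  48.2,85 49.3,80.5
```

```text
200 [(50.1, 52.0), (59.0, 27.2), (57.5, 24.5), (54.7, 24.9), (52.1, 24.8), (48.9, 26.4), (47.1, 24.6), (44.9, 23.5), (42.1, 24.2), (39.6, 24.2), (37.7, 22.3), (26.5, 51.8), (25.4, 48.5), (23.3, 48.7), (21.8, 46.3), (20.5, 43.3), (19.1, 40.3), (17.5, 37.8), (16.2, 33.8), (14.6, 30.5), (12.9, 27.7)]
handle now 47.61644622091421 -0.42763918606280527 87.90088358013514 F [-1.04  0.01 -3.57] w 18.168906421570068 22.2
48.2,85 [-0.    0.11  0.28]
49.3,80.5 [-0.01  0.25  0.72]
```

Emit:
play_rows(moves=[[0,0.03,0.1,0],[0,0.07,0.2,0],[0,0.1,0.3,0],[0,0.1,0.3,0]])

```text
clock: 22.7
tool_pos: [538.8, 306.6, 196.4]
orientation: [[0.262, -0.814, 0.519], [-0.965, -0.23, 0.127], [0.016, -0.534, -0.846]]
contact_force: [-2.2, 1.2, -2.1]
width: 18.0
```

```bash
python3 strip.py 17 200; python3 go.py  49,81 49.3,78
```

```text
200 [(49.3, 51.7), (49.5, 46.4), (57.8, 22.1), (54.9, 22.7), (52.7, 21.6), (50.5, 20.7), (47.4, 22.1), (45.0, 21.8), (42.6, 21.3), (40.3, 20.8), (38.0, 20.4), (27.0, 48.9), (25.1, 48.6), (23.9, 45.4), (22.3, 43.8), (20.7, 41.9), (19.2, 39.1), (17.5, 37.6), (16.1, 33.9), (14.6, 30.5), (13.0, 27.1)]
handle now 48.28363023262705 -0.47316857837080306 84.57568365260173 F [-3.5  -1.42 -0.7 ] w 18.081256753884784 22.75
49,81 [-0.01  0.13  0.34]
49.3,78 [-0.01  0.26  0.61]
```

```bash
cat > fit.py <<'E'
import sys
from plan import *
D=537.6;ROOT=129.5
W=np.load(f"pics/wrist{sys.argv[1]}_W.npy")
U=W@n-D-3;S=W@e-S0;H=W[...,2]-ROOT
k=np.zeros(U.shape,bool);k[140:260,340:440]=1
k&=(abs(S)<53)&(U>8.5)&(U<28)&(H>27)&(H<62)
# strip face: RANSAC line u = a h + b
u,h=U[k],H[k];rng=np.random.default_rng(0);best=0
for _ in range(500):
    i,j=rng.choice(len(u),2,False)
    if abs(h[i]-h[j])<8: continue
    a=(u[i]-u[j])/(h[i]-h[j]);b=u[i]-a*h[i]
    r=abs(u-a*h-b)/np.hypot(1,a);c=(r<1).sum()
    if c>best: best=c;g=r<1.2
a,b=np.polyfit(h[g],u[g],1)
# total ls
P=np.c_[u[g],h[g]];c=P.mean(0);v=np.linalg.svd(P-c)[2][0];v*=np.sign(v[1]);ang=np.degrees(np.arctan2(v[1],v[0]))
print("inliers",g.sum(),len(u),"strip angle",ang,"theta",ang-55,"top end",c+v*np.percentile((P-c)@v,99), "U at h=24.5",c[0]+(24.5-c[1])*v[0]/v[1])
# dist to home line: home face passes center (1,4) offset -1.5*m
top=c+v*np.percentile((P-c)@v,99)
print("tip est (38 from top)",top-38*v+1.5*np.array([v[1],-v[0]]))
E
for t in 9 11 14 16 17; do python3 fit.py $t; done
```

```text
inliers 1902 2085 strip angle 84.87705723479185 theta 29.87705723479185 top end [13.88 61.7 ] U at h=24.5 10.542786874747375
tip est (38 from top) [11.98 23.72]
inliers 2917 3309 strip angle 77.60592748900622 theta 22.60592748900622 top end [18.68 61.61] U at h=24.5 10.525818683078533
tip est (38 from top) [11.99 24.17]
inliers 3214 3459 strip angle 68.39005928777536 theta 13.390059287775358 top end [23.59 57.6 ] U at h=24.5 10.478776585018299
tip est (38 from top) [10.99 21.72]
inliers 3122 3464 strip angle 62.10585060807686 theta 7.105850608076857 top end [25.85 52.65] U at h=24.5 10.952689438860167
tip est (38 from top) [ 9.4  18.36]
inliers 3025 3296 strip angle 59.75366177958909 theta 4.753661779589088 top end [25.82 50.06] U at h=24.5 10.915261240551585
tip est (38 from top) [ 7.97 16.48]
```

View pics/wrist17.png

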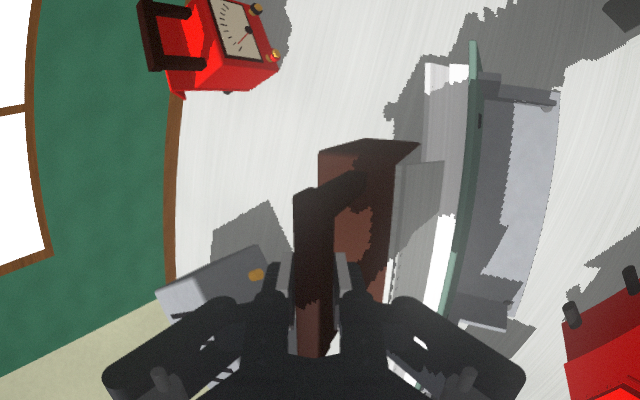

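Emit:
play_rows(moves=[[0,0.07,0.1,0],[0,0.15,0.2,0],[0,0.24,0.32,0],[0,0.24,0.32,0]])

```text
clock: 23.25
tool_pos: [538.5, 306.3, 192.2]
orientation: [[0.262, -0.814, 0.518], [-0.965, -0.23, 0.127], [0.016, -0.533, -0.846]]
contact_force: [-3.2, -0.3, -1.5]
width: 18.3
```

```bash
python3 strip.py 18 ; python3 fit.py 18; python3 go.py 48,77
```

```text
inliers 2675 2941 strip angle 57.471531373876985 theta 2.471531373876985 top end [24.84 46.46] U at h=24.5 10.830332811370797
tip est (38 from top) [ 5.67 13.62]
handle now 47.90505171403663 -0.5958046805385777 80.43328042463119 F [-3.29 -0.56 -0.87] w 18.26284821749038 23.3
48,77 [-0.01  0.18  0.3 ]
```

Emit:
play_rows(moves=[[0,0.1,0.1,0],[0,0.2,0.2,0],[0,0.3,0.3,0],[0,0.3,0.3,0]])

```text
clock: 23.8
tool_pos: [537.6, 306.0, 187.9]
orientation: [[0.262, -0.814, 0.518], [-0.965, -0.23, 0.127], [0.016, -0.533, -0.846]]
contact_force: [-3.0, 0.4, -0.8]
width: 18.3
```

```bash
python3 strip.py 19 ; python3 fit.py 19; python3 go.py 47,73
```

```text
inliers 2277 2547 strip angle 55.80311872567557 theta 0.8031187256755672 top end [23.29 42.89] U at h=24.5 10.794530141389483
tip est (38 from top) [ 3.17 10.61]
handle now 46.91904775782609 -0.655724980935446 76.11604326141907 F [-1.83 -0.99 -0.56] w 18.22765343866087 23.85
47,73 [-0.    0.16  0.27]
```

Emit:
play_rows(moves=[[0,0.12,0.05,0],[0,0.24,0.11,0],[0,0.37,0.17,0],[0,0.37,0.17,0]])

```text
clock: 24.35
tool_pos: [536.5, 305.9, 187.6]
orientation: [[0.262, -0.812, 0.522], [-0.965, -0.229, 0.129], [0.015, -0.537, -0.843]]
contact_force: [2.1, -3.1, 5.4]
width: 18.3
```

```bash
python3 strip.py 20 ; python3 fit.py 20; python3 go.py 47,73
```

```text
inliers 2237 2479 strip angle 54.812375573729994 theta -0.18762442627000553 top end [22.8  42.32] U at h=24.5 10.235124857129852
tip est (38 from top) [ 2.13 10.4 ]
handle now 45.818269930216616 -0.5109390895344745 75.73399750257266 F [ 2.44 -2.07  5.53] w 18.139464185105357 24.4
47,73 [-0.    0.05  0.29]
```

```bash
python3 look.py 20 side scene >/dev/null; python3 - <<'E'
from plan import *
D=537.6
for f in ("scene20","side20"):
    W=np.load(f"pics/{f}_W.npy").reshape(-1,3);W=W[np.isfinite(W[:,0])]
    U=W@n-D;S=W@e-S0;H=W[:,2]
    k=(U>70)&(U<100)&(abs(S)<70)&(H>15)&(H<180)
    print(f,k.sum(),"S",np.percentile(S[k],[1,50,99]),"H",np.percentile(H[k],[1,2,98]),"U",np.percentile(U[k],[5,50,95]))
    b=k&(H>50)&(H<125)&(abs(S)<45)
    if b.sum()>30: print(np.polyfit(H[b],U[b],1),np.polyfit(S[b],U[b],1))
    k=(U>35)&(U<82)&(abs(S)<52)&(H>120)&(H<160); print("casetop",np.percentile(H[k],[5,25,50,75]) if k.sum()>9 else 0)
    k=(U>35)&(U<82)&(abs(S)<60)&(H>185)&(H<225); print("bar",k.sum(),np.percentile(H[k],[50,90,95,99]),np.percentile(U[k],[5,50,95]) )
a=cv2.imread('pics/side20.png')[60:240,210:390];b=cv2.imread('pics/scene20.png')[80:260,340:520]
cv2.imwrite('pics/c4.png',cv2.resize(np.hstack([a,b]),None,fx=2.2,fy=2.2,interpolation=cv2.INTER_CUBIC))
E
```

```text
scene20 1064 S [-59.31 -15.28  49.71] H [ 49.74  51.17 146.21] U [73.17 87.79 92.67]
[-0.05 94.97] [-0.   90.14]
casetop [139.9  142.07 143.72 145.4 ]
bar 326 [208.13 218.12 220.25 224.1 ] [37.72 57.49 73.2 ]
side20 195 S [-60.24 -54.43  38.08] H [ 47.5   49.24 145.98] U [70.89 78.08 95.76]
casetop [140.21 142.46 143.48 145.5 ]
bar 206 [208.55 214.29 220.81 224.33] [39.28 48.37 66.45]
```

View pics/c4.png

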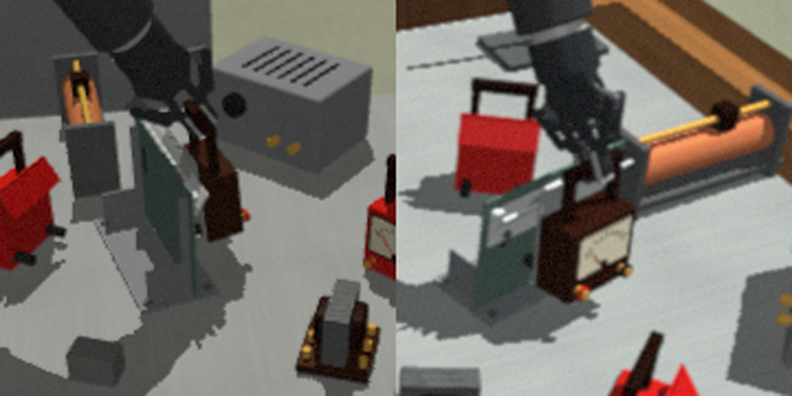

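View pics/wrist20.png

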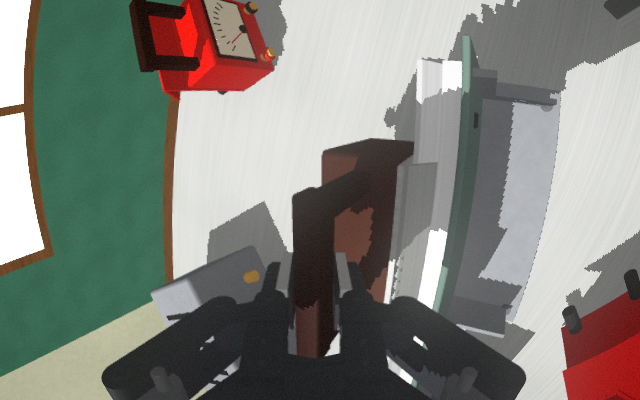

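Emit:
play_rows(moves=[[0,-0.1,0.05,0],[0,-0.22,0.1,0],[0,-0.22,0.1,0]])

```text
clock: 24.88
tool_pos: [538.3, 306.4, 186.2]
orientation: [[0.262, -0.813, 0.52], [-0.965, -0.229, 0.128], [0.015, -0.535, -0.845]]
contact_force: [0.7, -1.9, 5.3]
width: 17.9
```

```bash
python3 strip.py 21 ; python3 fit.py 21; python3 go.py 47,73
```

```text
inliers 2223 2485 strip angle 53.7909574597441 theta -1.2090425402559006 top end [23.65 41.82] U at h=24.5 10.974758504517037
tip est (38 from top) [ 2.42 10.27]
handle now 47.68172475040649 -0.5486632448794637 74.33575807928403 F [ 1.97 -1.6   5.22] w 18.023399221267233 24.925
47,73 [-0.    0.13  0.08]
```

Emit:
play_rows(moves=[[0,-0.04,-0.06,0],[0,-0.04,-0.06,0]])

```text
clock: 25.18
tool_pos: [538.1, 306.3, 186.3]
orientation: [[0.262, -0.814, 0.519], [-0.965, -0.23, 0.128], [0.015, -0.534, -0.845]]
contact_force: [2.3, -0.9, 5.2]
width: 18.3
```

Emit:
play_rows(moves=[[0,0,0,0],[0,0,0,0],[0,0,0,0]], fingers=1.9)

```text
clock: 25.55
tool_pos: [538.0, 306.2, 186.1]
orientation: [[0.262, -0.814, 0.519], [-0.965, -0.23, 0.127], [0.015, -0.534, -0.845]]
contact_force: [4.9, -0.7, 4.1]
width: 19.2
```

```bash
python3 strip.py 22 ; python3 fit.py 22; python3 go.py 47,73
```

```text
inliers 2217 2463 strip angle 53.81367292852335 theta -1.1863270714766472 top end [23.45 41.77] U at h=24.5 10.817687641246946
tip est (38 from top) [ 2.22 10.21]
handle now 47.442234317540056 -0.5725676049729032 74.3073446435481 F [ 4.87 -0.01  3.64] w 19.354125440179832 25.6
47,73 [-0.    0.11  0.09]
```

Emit:
play_rows(moves=[[0,-0.07,0,0],[0,-0.14,0,0],[0,-0.2,0,0],[0,-0.2,0,0]])

```text
clock: 26.1
tool_pos: [539.0, 306.4, 185.6]
orientation: [[0.262, -0.815, 0.517], [-0.965, -0.23, 0.126], [0.016, -0.532, -0.847]]
contact_force: [0.9, 1.3, -1.0]
width: 18.8
```

```bash
python3 strip.py 23 ; python3 fit.py 23; python3 go.py 47,73
```

```text
inliers 2232 2467 strip angle 52.649050033828125 theta -2.350949966171875 top end [24.02 41.55] U at h=24.5 11.006483563619076
tip est (38 from top) [ 2.16 10.44]
handle now 48.430488246731215 -0.7409219466245531 73.79234698797904 F [ 0.83  0.88 -0.83] w 18.87630720237252 26.15
47,73 [-0.    0.16 -0.01]
```

```bash
cat > case.py <<'E'
import sys
from plan import *
D=537.6
t=sys.argv[1]
for a in ("scene","side"):
    p,d=env.snapshot(a);cv2.imwrite(f"pics/{a}{t}.png",p);W=cloud(a,d,env.camera_model(a));np.save(f"pics/{a}{t}_W.npy",W)
    W=W.reshape(-1,3);W=W[np.isfinite(W[:,0])]
    U=W@n-D;S=W@e-S0;H=W[:,2]
    b=(U>78)&(U<100)&(H>50)&(H<125)&(abs(S)<45)
    if b.sum()>60: c=np.polyfit(H[b],U[b],1);print(a,"front tilt",np.degrees(np.arctan(-c[0])),"U at mid",np.polyval(c,90))
    k=(U>35)&(U<80)&(abs(S)<52)&(H>130)&(H<152); print(a,"casetop",k.sum(),np.percentile(H[k],[10,50,75]) if k.sum()>9 else 0)
    k=(U>83)&(U<100)&(abs(S)<70)&(H>20)&(H<180);print("front H",np.percentile(H[k],[0.5,1,3,97,99]),"S",np.percentile(S[k],[1,99]))
    k=(U>40)&(U<82)&(abs(S)<65)&(H>55)&(H<135);print("case S",np.percentile(S[k],[.5,2,98,99.5]))
E
python3 case.py 23
```

```text
scene front tilt 2.5507637302952637 U at mid 88.65832281479722
scene casetop 343 [139.2  141.46 142.96]
front H [ 45.51  46.53  49.33 139.34 141.87] S [-59.01  49.16]
case S [-61.37 -60.5  -53.35 -51.74]
side casetop 185 [139.3  141.31 142.69]
front H [ 46.49  47.36  50.86  95.23 115.8 ] S [-58.53 -36.69]
case S [-61.08 -60.41 -51.53 -50.68]
```

Emit:
play_rows(moves=[[0,-0.07,0,0],[0,-0.14,0,0],[0,-0.2,0,0],[0,-0.2,0,0]])

```text
clock: 26.75
tool_pos: [541.0, 306.6, 187.3]
orientation: [[0.262, -0.814, 0.518], [-0.965, -0.23, 0.126], [0.016, -0.533, -0.846]]
contact_force: [-2.3, -0.2, -5.2]
width: 19.1
```

```bash
python3 case.py 24; python3 go.py 47,73;python3 strip.py 24 ; python3 fit.py 24
```

```text
scene front tilt 1.5059526054527672 U at mid 89.58622093103507
scene casetop 323 [140.6  142.63 143.83]
front H [ 47.99  48.53  51.08 141.91 143.99] S [-58.81  48.81]
case S [-61.89 -60.89 -53.62 -53.03]
side casetop 163 [140.89 143.15 144.32]
front H [ 49.56  50.04  51.78 141.13 141.98] S [-58.   -2.4]
case S [-61.54 -60.72 -52.01 -51.36]
handle now 50.51741032089001 -0.8767640938527848 75.90676343671214 F [-2.57 -0.69 -5.38] w 19.340482172591283 26.85
47,73 [-0.01  0.45  0.06]
inliers 2498 2791 strip angle 53.8004414277364 theta -1.199558572263598 top end [25.79 43.77] U at h=24.5 11.684408822085677
tip est (38 from top) [ 4.56 12.22]
```

Emit:
play_rows(moves=[[0,0.08,0.1,0],[0,0.16,0.2,0],[0,0.22,0.28,0],[0,0.22,0.28,0]])

```text
clock: 27.4
tool_pos: [540.9, 307.0, 184.8]
orientation: [[0.262, -0.814, 0.519], [-0.965, -0.23, 0.128], [0.015, -0.534, -0.845]]
contact_force: [-1.1, -0.6, -2.1]
width: 19.3
```

```bash
python3 case.py 25; python3 go.py 47,73;python3 strip.py 25 ; python3 fit.py 25
```

```text
scene front tilt 1.7729176493480447 U at mid 87.92626146054769
scene casetop 345 [138.03 140.1  141.48]
front H [ 42.16  44.07  47.97 138.39 141.05] S [-57.48  48.55]
case S [-60.95 -60.42 -52.47 -44.91]
side casetop 179 [138.48 140.21 141.67]
front H [ 47.04  47.33  48.53 133.79 136.02] S [-56.07 -12.06]
case S [-60.94 -60.22 -51.45 -50.66]
handle now 50.36839260977331 -0.588076925831075 73.01704570198143 F [-1.42 -0.34 -1.59] w 18.921357810973515 27.5
47,73 [-0.    0.29 -0.18]
inliers 2247 2521 strip angle 51.02397964052636 theta -3.9760203594736367 top end [25.44 41.38] U at h=24.5 11.782490452382605
tip est (38 from top) [ 2.7  10.89]
```

Emit:
play_rows(moves=[[0,0,0.06,0],[0,0,0.12,0],[0,0,0.18,0],[0,0,0.18,0]])

```text
clock: 28.05
tool_pos: [541.9, 307.3, 183.7]
orientation: [[0.262, -0.813, 0.519], [-0.965, -0.229, 0.128], [0.015, -0.535, -0.845]]
contact_force: [-0.6, 0.1, 0.4]
width: 18.7
```

Emit:
play_rows(moves=[[0,0,0,0],[0,0,0,0],[0,0,0,0]], fingers=2.05)

```text
clock: 28.42
tool_pos: [541.8, 307.3, 183.4]
orientation: [[0.262, -0.814, 0.519], [-0.965, -0.23, 0.128], [0.015, -0.534, -0.845]]
contact_force: [1.0, 0.2, 1.3]
width: 20.2
```

```bash
python3 case.py 26; python3 go.py 47,73
```

```text
scene front tilt 1.6283648084950861 U at mid 86.98660241826033
scene casetop 360 [136.45 138.9  140.01]
front H [ 42.44  43.41  46.94 135.38 138.11] S [-57.79  48.08]
case S [-61.69 -60.69 -15.55  50.07]
side casetop 176 [136.96 139.01 140.75]
front H [ 47.68  47.81  48.33 130.42 133.51] S [-52.39   4.82]
case S [-60.02 -59.7  -51.72 -50.34]
handle now 51.34970948580087 -0.5545151086368207 71.49090971062691 F [1.09 0.05 0.96] w 20.578904411130512 28.525
47,73 [ 0.    0.29 -0.36]
```

Emit:
play_rows(moves=[[0,0,0,0],[0,0,0,0],[0,0,0,0]], fingers=2.3)

```text
clock: 28.9
tool_pos: [541.6, 307.0, 182.7]
orientation: [[0.262, -0.814, 0.518], [-0.965, -0.23, 0.127], [0.016, -0.533, -0.846]]
contact_force: [-0.2, -0.2, -0.0]
width: 22.8
```

Emit:
play_rows(moves=[[0,-0.1,0,0],[0,-0.1,0,0],[0,-0.1,0,0]], fingers=2.6)

```text
clock: 29.28
tool_pos: [542.5, 307.3, 183.4]
orientation: [[0.262, -0.814, 0.518], [-0.965, -0.23, 0.127], [0.016, -0.534, -0.846]]
contact_force: [0.1, -0.2, -1.1]
width: 26.1
```

```bash
python3 case.py 27; python3 go.py 47,73;python3 strip.py 27 ; python3 fit.py 27
```

```text
scene front tilt 1.864152029354069 U at mid 87.10064639689789
scene casetop 345 [136.81 139.05 140.46]
front H [ 42.03  42.67  46.94 136.14 138.27] S [-57.89  48.21]
case S [-61.76 -60.24  -8.43  52.31]
side casetop 182 [136.89 138.97 140.39]
front H [ 44.75  45.2   47.   127.18 131.93] S [-50.59 -38.15]
case S [-60.58 -60.18 -51.53 -49.44]
handle now 52.03482537910622 -0.7151684094321524 71.60672039968176 F [-0.01  0.44  0.23] w 26.054071377731336 29.375
47,73 [ 0.    0.35 -0.39]
inliers 2192 2438 strip angle 50.44135322490642 theta -4.558646775093578 top end [25.73 40.57] U at h=24.5 12.457089973512364
tip est (38 from top) [ 2.69 10.32]
```

View pics/wrist27.png

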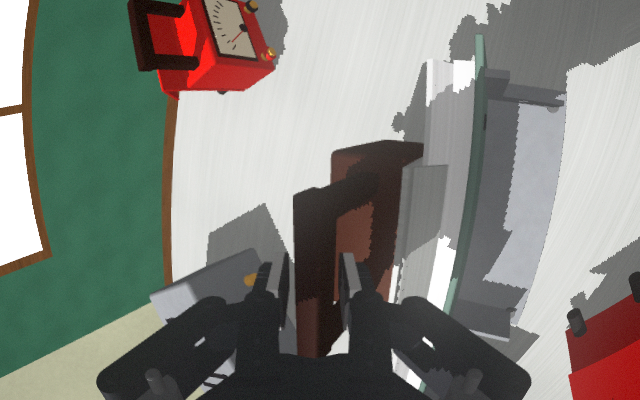

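```bash
python3 - <<'E'
import numpy as np
c=np.array([456.5,-100.5,0]);y=.036;n=np.array([np.cos(y),np.sin(y),0]);e=np.array([-np.sin(y),np.cos(y),0])
for a in("scene","side"):
    W=np.load(f"pics/{a}0_W.npy").reshape(-1,3);W=W[np.isfinite(W[:,0])]-c
    U=W@n;S=W@e;H=W[:,2]
    b=(U>20)&(U<42)&(H>11.6)&(H<86.6)&(abs(S)<45)
    if b.sum()>60: p=np.polyfit(H[b],U[b],1);print(a,"tilt",np.degrees(np.arctan(-p[0])),"U mid",np.polyval(p,51.6))
    k=(U>-23)&(U<22)&(abs(S)<52)&(H>91.6)&(H<113.6);print("top",np.percentile(H[k],[10,50,75]))
E
```

```text
scene tilt 0.8681393735986535 U mid 27.982789664324017
top [ 97.59751613  99.99375233 101.29560167]
top [ 97.97215944  99.62389704 100.68309714]
```

Emit:
play_rows(moves=[[0,-0.1,0,0],[0,-0.2,0,0],[0,-0.2,0,0]], fingers=3)

```text
clock: 29.8
tool_pos: [544.2, 307.8, 184.6]
orientation: [[0.262, -0.814, 0.519], [-0.965, -0.23, 0.127], [0.016, -0.534, -0.846]]
contact_force: [0.3, 0.5, -0.0]
width: 30.5
```

```bash
python3 case.py 28; python3 go.py 47,73;python3 strip.py 28 ; python3 fit.py 28
```

```text
scene front tilt 1.176066747253199 U at mid 86.97006466022384
scene casetop 356 [136.86 139.02 140.35]
front H [ 42.47  43.97  47.5  137.08 139.62] S [-57.29  47.53]
case S [-61.98 -60.98  -0.99  52.31]
side casetop 174 [137.08 139.24 140.79]
front H [ 44.76  45.12  46.57 134.88 135.72] S [-51.93 -29.86]
case S [-60.9  -60.58 -51.45 -51.17]
handle now 53.748636863959064 -0.6994167592080203 72.71010769383321 F [0.31 0.03 0.27] w 29.92425444427707 29.9
47,73 [-0.    0.56 -0.38]
inliers 2161 2422 strip angle 49.940439098759256 theta -5.059560901240744 top end [25.83 40.57] U at h=24.5 12.316668336172974
tip est (38 from top) [ 2.52 10.52]
```

Emit:
play_rows(moves=[[0,0,-0.5,0],[0,0,-1.5,0],[0,0,-2.5,0],[0,0,-3.5,0],[0,0,-4.5,0],[0,0,-6,0],[0,0,-7.5,0],[0,0,-9,0],[0,0,-9,0]])

```text
clock: 31.08
tool_pos: [497.2, 296.9, 262.6]
orientation: [[0.263, -0.813, 0.52], [-0.965, -0.229, 0.13], [0.014, -0.535, -0.844]]
contact_force: [-1.2, -0.7, -1.2]
width: 30.2
```

```bash
python3 case.py 29; python3 go.py 47,73;python3 strip.py 29; python3 - <<'E'
import cv2,numpy as np
a=cv2.imread('pics/side29.png')[60:240,210:390];b=cv2.imread('pics/scene29.png')[80:260,340:520]
cv2.imwrite('pics/c5.png',cv2.resize(np.hstack([a,b]),None,fx=2.2,fy=2.2,interpolation=cv2.INTER_CUBIC))
E
```

```text
scene front tilt 1.37198808304395 U at mid 87.0105188282168
scene casetop 349 [136.82 139.27 140.5 ]
front H [ 41.72  44.21  48.19 136.49 138.62] S [-57.92  48.08]
case S [-61.09 -60.23  -9.06  39.67]
side casetop 172 [137.38 139.16 140.71]
front H [ 46.01  46.43  48.13 133.88 134.85] S [-53.   -38.82]
case S [-62.19 -60.03 -51.38 -50.61]
handle now 5.57550218880715 0.5553127646343228 148.56040708328834 F [ 0.5   0.16 -0.96] w 30.10150078094795 31.175
47,73 [-0.11  0.53  8.6 ]
```

View pics/c5.png

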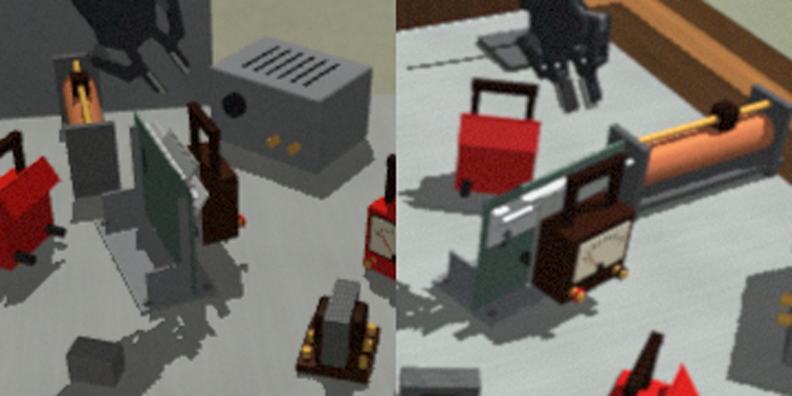

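View pics/wrist29.png

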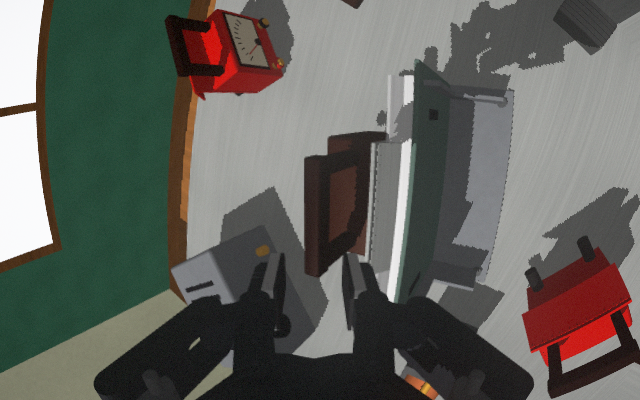

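```bash
cat > t12.py <<'E'
from plan import *
import sys
D=537.6;ROOT=129.5
W=np.load(f"pics/wrist{sys.argv[1]}_W.npy").reshape(-1,3);W=W[np.isfinite(W[:,0])]
U=W@n-D;S=W@e-S0;H=W[:,2]
k=(U>42)&(U<75)&(abs(S)<60)&(H>195)&(H<215)
print("bar top",k.sum(),"U",np.percentile(U[k],[2,50,98]),"H",np.percentile(H[k],[10,50,90]),"S",np.percentile(S[k],[1,99]))
k=(U>40)&(U<80)&(abs(S)<60)&(H>130)&(H<148);print("casetop",k.sum(),np.percentile(H[k],[10,50,90]))
k=(U>22)&(U<33)&(abs(S)<60)&(H>140)&(H<180);print("plate top",np.percentile(H[k],[50,90,97]),)
k=(U>8)&(U<32)&(abs(S+4)<50)&(H>140)&(H<175)
P=np.c_[U[k],H[k]]
for u0 in range(8,32,2):
    q=(P[:,0]>=u0)&(P[:,0]<u0+2); print(u0,q.sum(),np.median(P[q,1]) if q.any() else 0,end='; ')
k=(U>-6)&(U<2)&(abs(S)<115)&(H>160);print("\nboard top",np.percentile(H[k],[10,50,90]))
k=(U>3)&(U<10)&(abs(S)<115)&(H>145)&(H<160);print("fold",np.percentile(H[k],[10,50,90]))
# yaw of bar
k=(U>42)&(U<75)&(abs(S)<60)&(H>203)&(H<210)
print(np.polyfit(S[k],U[k],1))
E
python3 t12.py 29
```

```text
bar top 2781 U [50.09 53.92 63.62] H [198.66 205.96 206.98] S [-47.37  42.28]
casetop 3717 [137.47 138.43 139.42]
plate top [165.44 168.67 169.27]
8 290 153.6102260386391; 10 136 153.64302102879435; 12 286 149.35971624508193; 14 398 151.84699364225287; 16 399 154.62312950775637; 18 405 157.56357726358237; 20 430 160.3726456697056; 22 424 163.23933916537425; 24 316 165.28608609791016; 26 449 167.4779106785297; 28 241 168.3204549358774; 30 2 167.90559420861163; 
board top [165.07 169.51 344.07]
fold [152.79 153.63 154.49]
[-0.  56.3]
```

```bash
python3 -c "
from workcell import env
print(env.job_done()); o=env.get_obs(); print(o['clock'],o['contact_force'])"
```

```text
the job is handed in; nothing more can be done
None
the job is handed in; nothing more can be done
```

The meter hangs by itself on the rail, fully home as far as I can measure. I handed the job in at about 31 s, with the gripper clear of everything.

**How it went**
- **Grasp and tilt:** I gripped the handle and lifted. The moves can't tilt the tool directly, so I reached out past the arm's limit in small steps until the tool, and the meter with it, was tilted about 30°.
- **Feeling for the cleat:** I lowered the strip into the mouth in 1 mm steps. It touched at the height the wrist camera had predicted, about 1.5 mm lower than drawn.
- **Coming upright:** I opened the fingers a little at a time and followed with the hand while the meter came upright and slid down. Then I let go and withdrew.

**Last checks**
- **Height:** From the wrist camera, the case top is at 138.4 mm (138.4 expected when home) and the handle top at about 206.5 mm (206.4 expected). The strip lies on the line of the cleat.
- **Position:** The meter is 2 to 5 mm off the middle of the rail.
- **Settled:** Its readings did not change between letting go and withdrawing.

**Doubts**
- **Contact force:** By the wrist readings, contact with the rail peaked at about 14 N, when the bar would not turn in the grip. This is under the 20 N limit, but I only saw the force at the end of each move.
- **Jam on the slide:** The strip also stuck briefly, at about 11 N; I eased the hand outward and it moved on.
- **Camera disagreement:** The scene camera reads the case top about 0.7 mm higher, the front about 1 mm further out and a tilt of about 0.5°. I put this down to calibration.
- **Joint limit:** Joint 3 read up to 1.492 against a stated limit of 1.49 while overreaching.
- **Force spike:** There was one brief reading of about 64 N at the wrist as a fast move in open air stopped, with nothing in contact.
- **Bystanders:** I saw nothing touched, but did not measure the other objects again at the end.

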